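# Cock and load the bench ball launcher

## Task

Make the school lab's ball launcher ready for its next shot: draw its sprung arm back by the upright black peg until it has just passed under the trigger hook, going gently onto the rubber buffer behind it, and ease it forward so that the hook alone holds it, never letting the arm snap forward or fire. Then set the largest of the three steel balls on the launcher's ball rest, let go, and leave everything else on the bench where it is.

Things in the scene. Friction and masses are not known exactly. Their poses are not given: they have to be found in the camera images.
- pivot (a point): point on the arm's upright pivot axis, 66 mm over the bench (the rod's height). The launcher: a plywood board 260 x 240 x 18 mm screwed to the bench, with the arm's coil-spring post, a front stop, a ball rest before the arm and a grey catch carriage behind it. The arm swings level.
- striker (a joint): angle of the sprung arm, rad: 0 at rest on the front stop, growing as it is drawn back (clockwise from above). Its spring pulls the peg forward with about 5 N at 0, 8 N at 0.85. A 10 mm steel rod, its centre 66 mm over the bench, ends in a block 22 x 18 x 24 mm with the peg on top and a rubber-faced striker in front.
- peg (a point): centre of the black plastic peg, half-way up: an upright round peg 14 mm in diameter that stands on the arm's end 160 mm from the pivot axis, from 78 to 120 mm over the bench. x points from the pivot outward along the arm, y the way the arm strikes, z up.
- launcher: the launcher; origin under the pivot axis, z up, x along the arm drawn to 0.85. Its dark steel hook, a lever over the rod along y, 78 to 92 mm out in x, stands up to 80 mm high (90 lifted). The drawn rod lifts its ramped tooth (a bump of 2 N at most at the peg), which then drops before the rod. Eased forward, the rod stops on it and the pull at the peg fades. About 2.5 N on its tail fires it.
- catch_track (a point): fixed point, 85 mm from the pivot, 66 mm up, in mid-range of where the hook can hold the rod (angle 0.85). The grey carriage with hook and buffer is clamped anywhere within 16 mm either way along this point's y (the track): the rod hooks at an angle from 0.66 to 1.05, not reported, to be felt.
- buffer_track (a point): same, for the rubber buffer's domed face in mid-range. The rod meets the buffer 0.010 to 0.020 rad behind its hooked angle (2 to 3 mm at the peg). It is springy: pressed 1 mm by 5 N, felt at the peg as 1.4 N more per mm. Pressing it with over 12 N (6 N beyond the spring's pull at the peg) is too hard.
- rest (a point): where the ball's centre belongs, 66 mm over the bench: the ball rest is a small aluminium cup (17 mm wide, 12 mm opening, rim 55 mm over the bench) on a thin post just in front of the arm's resting place, 159 mm from the pivot axis. The arm at rest stands in the ball's way; drawn back it is clear.
- ball_center (a point): centre of the ball to load: the largest of three plain steel balls, 25 mm in diameter, about 65 g, sitting in one of the three shallow holes of the wooden ball rack; its centre is 52.5 mm over the bench, 10.5 mm over the rack's rail.
- ball_block: wooden ball rack fixed to the bench: a foot 150 (x) x 50 (y) x 10 mm with a rail along its x, 18 mm wide, its top 42 mm over the bench; three shallow holes in the rail 45 mm apart (x = -45, 0, +45 mm) hold the balls in any order. Origin at the centre of its underside. Room for fingers is on the rail's y sides.
- ball_mid_center (a point): centre of the spare steel ball 20 mm in diameter, to stay in the block
- ball_small_center (a point): centre of the spare steel ball 16 mm in diameter, to stay in the block
- beaker: bystander, to be left alone: a plain empty glass beaker, 66 mm wide, 90 mm tall, standing; origin at the centre of its foot
- bung: bystander, to be left alone: a black rubber stopper, 26 to 32 mm wide, 26 mm tall; origin at the centre of its foot
- slot_mass: bystander, to be left alone: a brass 200 g mass, 38 mm wide with a thin stem, 56 mm tall in all; origin at the centre of its foot
- ruler: bystander, to be left alone: a 300 mm wooden ruler lying along its own y, 30 mm wide, 4 mm thick; origin at the centre of its underside
- dish: bystander, to be left alone: a white porcelain dish, 84 mm wide, 30 mm tall; origin at the centre of its foot
- stopwatch: bystander, to be left alone: a grey stopwatch lying flat, 54 mm wide, 13 mm thick; origin at the centre of its underside

How it is judged (in metres and radians):
On the way:
1. the arm is drawn back and held by the trigger hook alone, let go by the robot (value of joint striker above 0.6 rad and velocity of joint striker between -0.05 and 0.05 rad/s and contact force between the fingers and striker below 0.05 N), for 0.3 s.
At the end, for the whole second after the job is handed in: The arm stands still, drawn back past 0.6 rad, held by the trigger hook alone; the 25 mm ball lies still on the ball rest, its centre within 4 mm of the rest's point; spare balls (15 mm) and other things (30 mm) are where they were (value of joint striker above 0.6 rad and velocity of joint striker between -0.05 and 0.05 rad/s and horizontal distance between ball_center and rest below 0.004 m and height (world z) of ball_center between 0.062 and 0.07 m and linear speed of ball below 0.02 m/s); the robot touches nothing.
It fails at once if the arm snaps forward or fires (swings forward faster than 3 rad/s) (velocity of joint striker below -3 rad/s).
It fails at once if the rubber buffer behind the arm is pressed with more than 12 N (contact force between striker and buffer above 12 N).
It fails at once if a bystander on the bench is moved by more than 30 mm (distance of any of beaker, bung, slot_mass, ruler, dish, stopwatch from where it was at the start of the episode above 0.03 m).
It fails at once if a spare ball is moved by more than 15 mm (distance of any of ball_mid_center, ball_small_center from where it was at the start of the episode above 0.015 m).
It also fails if it takes over 72 s, if anything falls off the work surface, if the arm or the gripper's body presses on something with over 40 N, if the wrist force passes 120 N, or if a joint passes its speed limit or range.

## Robot

A 6-joint arm with a two-finger parallel gripper is mounted at the origin on the work surface. World frame = base frame: x ahead of the robot, y to its left, z up, the work surface at z = 0. Lengths are in mm, angles in rad, forces in N, time in s.
With the tool pointing down it reaches from about 300 to 775 mm from the base axis. Payload 14.6 kg.
Tool frame: the origin (TCP) lies between the finger pads; the fingertips stand 17 mm ahead of it and the grasp point (between the pads) lies 2 mm behind it; z points along the fingers, x is the direction in which the jaws open and shut, and the axes are right-handed (so a half turn about z gives the same grasp; the last joint's range is limited). The gripper opens to 94 mm and grips with 3 to 60 N. Pads are 16 mm wide; open, the fingers measure 119 mm over their backs; the gripper's body (75 mm by 177 mm) begins 78 mm behind the grasp point.
Start: joints at [-1.219, 0.3, 1.521, -0, 1.321, -0.067], TCP at [223.658, -502.461, 222.446] pointing down, gripper open.
Joint ranges: [-3.03, 3.03], [-0.79, 2.21], [0.23, 2.52], [-1.04, 4.18], [0, 3.07], [-2.55, 2.55]. Speed limits (rad/s): [2.22, 2.22, 2.57, 3.14, 3.14, 3.14].

## Interface

Orientations are given as a rotation vector (axis times angle).
In Python, from plant import arm gives the robot as it stands.
- The arm moves only by the tool step_arm, never from a script. Its argument "increments" is a list of rows, each a list of 7 numbers: the shift along the tool's x, y, z in m, then the turn, a rotation vector about the tool's x, y, z in degrees, then the finger opening in m, from 0 to 0.094. In form: [[dx, dy, dz, rx, ry, rz, jaw], ...]. A call has 1 to 5 rows; each row shifts and turns the commanded pose from where the row before left it, along the tool's axes as they then stand; what a row does not reach is not made up. A row lasts 1/10 s, in which the tool goes at most 50 mm and 8.59 degrees, less where a joint would pass 70% of its speed; a pose out of reach is approached as far as the arm can. A call is refused whole if a number of a shift passes 0.05 or a number of a turn 8.59, either way. A call with a gripper value outside its range is refused whole. The fingers move at their own pace and stop on an object; "squeeze" is the grip in N (left out, the last holds). Time passes only in rows, so rows that do not move let the fingers close. It gives the time, the measured TCP pose, the force and the opening at its end, in the units of the state.
- arm.observe(): the state, without advancing time (a new reading comes with each control period).
- arm.get_image(name): name is "scene" or "side" or "wrist"; returns a dict with "color" (420x560x3 uint8, red, green, blue), "depth" (420x560 float32, mm along the optical axis (not along the pixel's ray), 0 where there is no reading), "vfov" (degrees; the focal length in pixels is half the picture's height over the tangent of half this angle, whatever the lens; pixels are square), "cx", "cy" (the principal point, pixels), "eye" and "orientation" of the camera in the world; the wrist camera has in their place "hand_eye" (4x4, takes a point from camera to tool coordinates, whose origin is the TCP and whose axes are the tool frame's). Camera axes: x right, y down, z forward; pixel columns grow to the right and rows downward; lengths in mm; the calibration is good to about 2 mm. A picture is of the moment at which its call begins: read the wrist's pose just before it.
- arm.job_done(): hands the job in, once; it reports no verdict.
The state is a dict: "t": time; "joints": joint angles; "qd": joint speeds; "effort": joint torques, N m; "eef_pos": TCP position; "orientation": TCP orientation; "wrist_force": force on the tool from outside, world axes, zero at the start; "wrist_torque": the same for the moment, N m; "opening": finger opening in mm.
Only numpy, scipy, OpenCV 4.12 (cv2) and the standard library are available. Lean on these libraries where they do the work, as an engineer would, in place of code of your own. Each camera call takes 0.05 s, during which the arm holds its last target.

## Working session

There is one attempt and no reset: what is moved stays moved. The work goes in short steps, Python scripts to look and compute and a tool call to move; the robot and the scene stay as the last step left them, time stands still between calls to the robot, and variables do not carry over. Pictures are saved under pics/ and viewed, and the job is handed in when it is done.

Besides the shell and the picture viewer there is one more tool, called after "Emit:" as name(argument=value, ...) on one line, values as JSON. step_arm: Moves the arm, as the interface text tells. Its arguments: {"type":"object","properties":{"increments":{"type":"array"},"squeeze":{"type":"number"}},"required":["increments"]}

```bash
ls; mkdir -p pics
cat > h.py <<'E'
import numpy as np, cv2, pickle
from scipy.spatial.transform import Rotation as R
from plant import arm
def snap(name,tag):
    s=arm.observe(); im=arm.get_image(name)
    im['state']=s
    cv2.imwrite(f'pics/{tag}.png',cv2.cvtColor(im['color'],cv2.COLOR_RGB2BGR))
    pickle.dump(im,open(f'pics/{tag}.pkl','wb')); return im
def load(tag): return pickle.load(open(f'pics/{tag}.pkl','rb'))
def cam(im):
    h=im['color'].shape[0]; f=h/2/np.tan(np.radians(im['vfov'])/2)
    if 'hand_eye' in im:
        s=im['state'];T=np.eye(4);T[:3,:3]=R.from_rotvec(s['orientation']).as_matrix();T[:3,3]=s['eef_pos']
        M=T@np.array(im['hand_eye'])
        return f,im['cx'],im['cy'],M[:3,3],M[:3,:3]
    o=np.array(im['orientation'])
    Rm=o if o.shape==(3,3) else R.from_rotvec(o).as_matrix()
    return f,im['cx'],im['cy'],np.array(im['eye']),Rm
def ray(im,u,v):
    f,cx,cy,e,Rm=cam(im); d=Rm@np.array([(u-cx)/f,(v-cy)/f,1]); return e,d
def onz(im,u,v,z):
    e,d=ray(im,u,v); return e+d*(z-e[2])/d[2]
def proj(im,p):
    f,cx,cy,e,Rm=cam(im); q=Rm.T@(np.array(p)-e); return f*q[0]/q[2]+cx,f*q[1]/q[2]+cy
def tri(*rs):
    A=np.zeros((3,3));b=np.zeros(3)
    for e,d in rs:
        d=d/np.linalg.norm(d);P=np.eye(3)-np.outer(d,d);A+=P;b+=P@e
    p=np.linalg.solve(A,b); return p,[np.linalg.norm((np.eye(3)-np.outer(d,d)/(d@d))@(p-e)) for e,d in rs]
def pt(im,u,v):
    f,cx,cy,e,Rm=cam(im);z=im['depth'][int(round(v)),int(round(u))]
    return e+Rm@np.array([(u-cx)/f*z,(v-cy)/f*z,z])
E
python3 - <<'E'
from h import *
print(arm.observe())
for n in ['scene','side','wrist']:
    im=snap(n,n+'0'); print(n,im['vfov'],im['cx'],im['cy'],im.get('eye'),im.get('orientation'),im.get('hand_eye'))
E
```

```text
pics
{'t': 0.0, 'joints': array([-1.21859422e+00,  3.00451428e-01,  1.52157076e+00, -1.72384461e-05,
        1.32072253e+00, -6.65597610e-02]), 'qd': array([-0.00089223,  0.00041343, -0.00025306, -0.00102853, -0.00094577,
        0.00117722]), 'effort': array([-1.19577420e-03, -5.31810594e+01, -3.52735627e+01,  7.07741152e-02,
        2.43823574e-02, -9.77616469e-05]), 'eef_pos': array([ 223.57512926, -502.23933842,  221.90148364]), 'orientation': array([-2.63409666e+00,  1.71081374e+00,  1.46413046e-03]), 'wrist_force': array([-0.6460201 , -0.10268005, -0.84445224]), 'wrist_torque': array([ 0.03484778,  0.02549645, -0.01454623]), 'opening': 93.60297036628033}
scene 56.781464689478845 284.92055650050906 206.43903531764315 [1022.84250326 -643.7803673   603.54767357] [-2.0534441  -0.75196504  0.37151149] None
side 52.2574180028046 280.9812660164375 211.6597261629378 [  75.47846136 -834.44711581  975.0606422 ] [-2.2808532   0.6086793  -0.27423203] None
wrist 71.91340537422366 280.13176990737406 208.09110629382133 None None [[ 9.99999452e-01  3.52710389e-04 -9.85343296e-04  3.09925097e-01]
 [-6.43138067e-05  9.60429840e-01  2.78522026e-01 -8.12304004e+01]
 [ 1.04459072e-03 -2.78521810e-01  9.60429336e-01 -1.62246506e+02]
 [ 0.00000000e+00  0.00000000e+00  0.00000000e+00  1.00000000e+00]]
```

View pics/scene0.png

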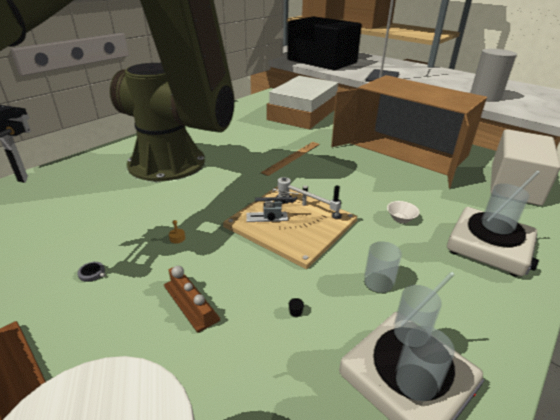

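View pics/side0.png

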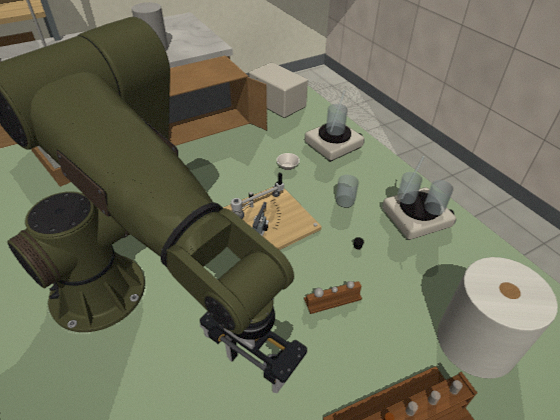

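View pics/wrist0.png

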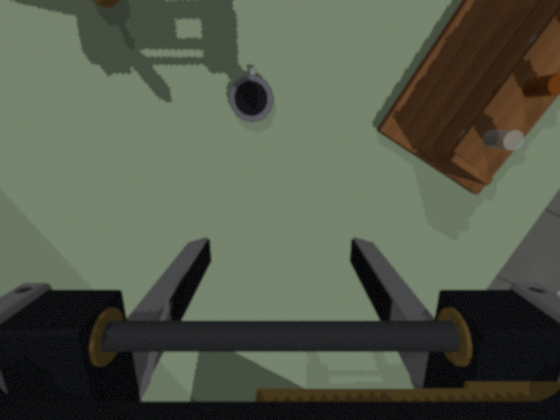

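Run:
```python
from h import *
s=load('scene0');d=load('side0')
def crop(im,x0,x1,y0,y1,k,t):
    c=cv2.cvtColor(im['color'][y0:y1,x0:x1],cv2.COLOR_RGB2BGR);c=cv2.resize(c,None,fx=k,fy=k,interpolation=cv2.INTER_CUBIC);cv2.imwrite(f'pics/{t}.png',c)
crop(s,215,365,165,270,5,'sc_l');crop(d,220,330,165,255,6,'sd_l')
a=cv2.resize(cv2.cvtColor(s['color'][255:335,155:230],cv2.COLOR_RGB2BGR),None,fx=5,fy=5,interpolation=3)
b=cv2.resize(cv2.cvtColor(d['color'][260:340,295:375],cv2.COLOR_RGB2BGR),None,fx=5,fy=5,interpolation=3)
cv2.imwrite('pics/rk.png',np.hstack([a,b]))
for n,u,v in [('peg',337,193),('postc',284,182),('bL',178,271),('bm',188,286),('bs',199,299),('board',305,258)]:
    print(n,pt(s,u,v))
```

```text
peg [616.26110786  65.358328   103.94646207]
postc [459.05862157  52.88383877  79.22827124]
bL [ 503.53378491 -331.56077998   59.23870887]
bm [ 543.52292845 -339.97647389   50.47129504]
bs [ 590.196371   -351.08547161   56.42995659]
board [647.65110207 -98.79125672  21.68656665]
```

View pics/sc_l.png

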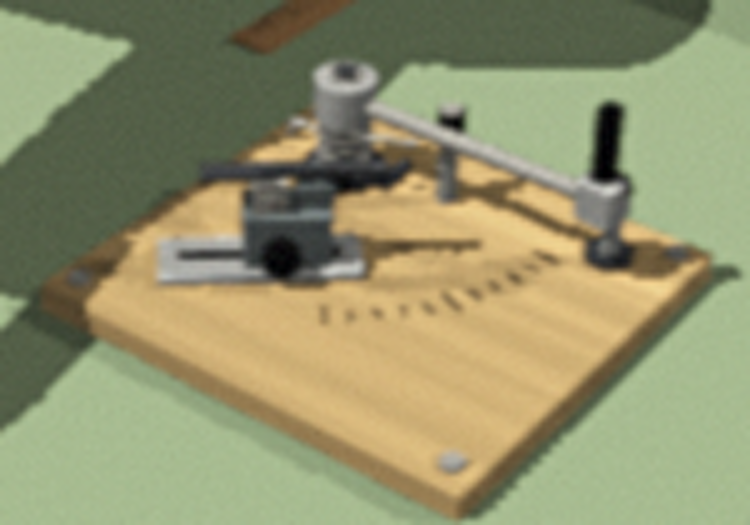

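View pics/sd_l.png

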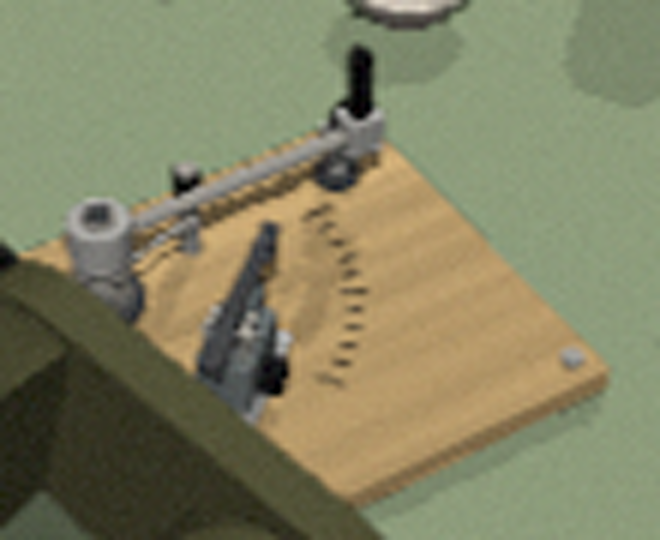

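View pics/rk.png

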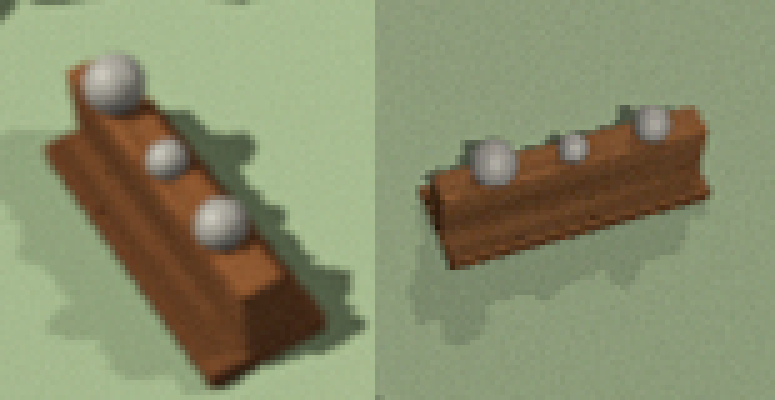

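```bash
cat >> h.py <<'E'
def plan(target,yawdeg,n,jaw=0.094,start=None,startyaw=None):
    """rows from current pose to target pos (mm) with tool-x at yawdeg (tool down), linear"""
    s=arm.observe(); p=np.array(s['eef_pos']) if start is None else np.array(start,float)
    Rm=R.from_rotvec(s['orientation']); x=Rm.as_matrix()[:,0]; y0=np.degrees(np.arctan2(x[1],x[0])) if startyaw is None else startyaw
    dy=(yawdeg-y0)/n; dp=(np.array(target,float)-p)/n
    for i in range(n):
        a=np.radians(y0+dy*i); c,sn=np.cos(a),np.sin(a)
        X=np.array([c,sn,0]);Y=np.array([sn,-c,0])
        print([round(float(v),4) for v in (dp@X/1e3,dp@Y/1e3,-dp[2]/1e3)]+[0,0,round(-dy,2),jaw])
def st():
    s=arm.observe(); Rm=R.from_rotvec(s['orientation']).as_matrix()
    print('t %.2f'%s['t'],'p',np.round(s['eef_pos'],1),'yaw %.2f'%np.degrees(np.arctan2(Rm[1,0],Rm[0,0])),'z',np.round(Rm[:,2],3),'F',np.round(s['wrist_force'],2),'op %.1f'%s['opening'],'q6 %.2f'%s['joints'][5])
    return s
E
python3 - <<'E'
from h import *
s=load('scene0')
for n,u,v,z in [('beaker foot',380,282,0),('bung',296,307,20),('mass',177,238,10),('dish',404,215,20),('watch',92,271,10),('ruler',290,158,4)]:
    print(n,np.round(onz(s,u,v,z)))
st()
plan([540,-150,330],77,20)
E
```

```text
beaker foot [804. -34.   0.]
bung [ 720. -223.   20.]
mass [ 362. -233.   10.]
dish [742. 210.  20.]
watch [ 317. -424.   10.]
ruler [291. 290.   4.]
t 0.15 p [ 223.6 -502.3  222. ] yaw -66.00 z [-0.     0.001 -1.   ] F [-0.8  -0.17 -0.11] op 94.1 q6 -0.07
[-0.0097, -0.0216, -0.0054, 0, 0, np.float64(-7.15), 0.094]
[-0.0069, -0.0227, -0.0054, 0, 0, np.float64(-7.15), 0.094]
[-0.004, -0.0233, -0.0054, 0, 0, np.float64(-7.15), 0.094]
[-0.0011, -0.0237, -0.0054, 0, 0, np.float64(-7.15), 0.094]
[0.0019, -0.0236, -0.0054, 0, 0, np.float64(-7.15), 0.094]
[0.0048, -0.0232, -0.0054, 0, 0, np.float64(-7.15), 0.094]
[0.0076, -0.0224, -0.0054, 0, 0, np.float64(-7.15), 0.094]
[0.0104, -0.0213, -0.0054, 0, 0, np.float64(-7.15), 0.094]
[0.0129, -0.0198, -0.0054, 0, 0, np.float64(-7.15), 0.094]
[0.0153, -0.0181, -0.0054, 0, 0, np.float64(-7.15), 0.094]
[0.0174, -0.016, -0.0054, 0, 0, np.float64(-7.15), 0.094]
[0.0193, -0.0137, -0.0054, 0, 0, np.float64(-7.15), 0.094]
[0.0209, -0.0112, -0.0054, 0, 0, np.float64(-7.15), 0.094]
[0.0221, -0.0085, -0.0054, 0, 0, np.float64(-7.15), 0.094]
[0.023, -0.0057, -0.0054, 0, 0, np.float64(-7.15), 0.094]
[0.0235, -0.0028, -0.0054, 0, 0, np.float64(-7.15), 0.094]
[0.0237, 0.0001, -0.0054, 0, 0, np.float64(-7.15), 0.094]
[0.0235, 0.0031, -0.0054, 0, 0, np.float64(-7.15), 0.094]
[0.0229, 0.006, -0.0054, 0, 0, np.float64(-7.15), 0.094]
[0.022, 0.0088, -0.0054, 0, 0, np.float64(-7.15), 0.094]
```

Emit:
step_arm(increments=[[-0.01,-0.022,-0.0054,0,0,-7.15,0.094],[-0.007,-0.023,-0.0054,0,0,-7.15,0.094],[-0.004,-0.023,-0.0054,0,0,-7.15,0.094],[-0.001,-0.024,-0.0054,0,0,-7.15,0.094],[0.002,-0.024,-0.0054,0,0,-7.15,0.094]])

```text
t: 0.65
eef_pos: [304.1, -412.6, 249.5]
orientation: [-3.035, 0.812, 0.0]
wrist_force: [0.2, 0.0, 1.0]
opening: 93.8
```

Emit:
step_arm(increments=[[0.005,-0.023,-0.0054,0,0,-7.15,0.094],[0.0076,-0.0224,-0.0054,0,0,-7.15,0.094],[0.0104,-0.0213,-0.0054,0,0,-7.15,0.094],[0.013,-0.02,-0.0054,0,0,-7.15,0.094],[0.0153,-0.018,-0.0054,0,0,-7.15,0.094]])

```text
t: 1.15
eef_pos: [383.4, -324.7, 276.5]
orientation: [-3.137, -0.159, 0.0]
wrist_force: [0.3, -0.0, -0.0]
opening: 93.6
```

Emit:
step_arm(increments=[[0.0174,-0.016,-0.0054,0,0,-7.15,0.094],[0.0193,-0.0137,-0.0054,0,0,-7.15,0.094],[0.021,-0.0112,-0.0054,0,0,-7.15,0.094],[0.022,-0.0085,-0.0054,0,0,-7.15,0.094],[0.023,-0.0057,-0.0054,0,0,-7.15,0.094]])

```text
t: 1.65
eef_pos: [462.6, -236.7, 303.5]
orientation: [-2.937, -1.114, 0.0]
wrist_force: [0.2, 0.0, -0.6]
opening: 94.1
```

Emit:
step_arm(increments=[[0.0235,-0.0028,-0.0054,0,0,-7.15,0.094],[0.0237,0,-0.0054,0,0,-7.15,0.094],[0.0235,0.003,-0.0054,0,0,-7.15,0.094],[0.023,0.006,-0.0054,0,0,-7.15,0.094],[0.022,0.009,-0.0054,0,0,-7.15,0.094]])

```text
t: 2.15
eef_pos: [541.8, -148.5, 330.5]
orientation: [-2.453, -1.962, 0.0]
wrist_force: [-0.4, -0.0, 0.7]
opening: 93.8
```

Run:
```python
from h import *
st(); snap('wrist','w1');
```

```text
t 2.15 p [ 541.8 -148.5  330.5] yaw 77.29 z [-0.  0. -1.] F [-0.41 -0.04  0.69] op 93.8 q6 -1.68
```

View pics/w1.png

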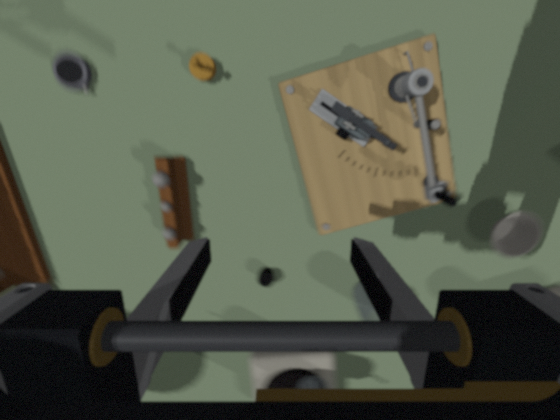

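Run:
```python
from h import *
plan([622,60,210],92,10)
```

```text
[0.0218, 0.0033, 0.0121, 0, 0, np.float64(-1.42), 0.094]
[0.0217, 0.0039, 0.0121, 0, 0, np.float64(-1.42), 0.094]
[0.0216, 0.0044, 0.0121, 0, 0, np.float64(-1.42), 0.094]
[0.0215, 0.0049, 0.0121, 0, 0, np.float64(-1.42), 0.094]
[0.0214, 0.0055, 0.0121, 0, 0, np.float64(-1.42), 0.094]
[0.0213, 0.006, 0.0121, 0, 0, np.float64(-1.42), 0.094]
[0.0211, 0.0065, 0.0121, 0, 0, np.float64(-1.42), 0.094]
[0.0209, 0.007, 0.0121, 0, 0, np.float64(-1.42), 0.094]
[0.0207, 0.0076, 0.0121, 0, 0, np.float64(-1.42), 0.094]
[0.0206, 0.0081, 0.0121, 0, 0, np.float64(-1.42), 0.094]
```

Emit:
step_arm(increments=[[0.0218,0.0033,0.012,0,0,-1.42,0.094],[0.0217,0.0039,0.012,0,0,-1.42,0.094],[0.0216,0.0044,0.012,0,0,-1.42,0.094],[0.0215,0.0049,0.012,0,0,-1.42,0.094],[0.0214,0.0055,0.012,0,0,-1.42,0.094]])

```text
t: 2.7
eef_pos: [582.1, -46.2, 269.7]
orientation: [-2.333, -2.104, 0.0]
wrist_force: [0.3, 0.2, -0.1]
opening: 94.4
```

Run:
```python
from h import *
st(); snap('wrist','w2')
```

```text
t 2.70 p [582.1 -46.2 269.7] yaw 84.09 z [-0. -0. -1.] F [ 0.32  0.2  -0.06] op 94.4 q6 -1.61
```

Emit:
step_arm(increments=[[0.0213,0.006,0.012,0,0,-1.42,0.094],[0.0211,0.0065,0.012,0,0,-1.42,0.094],[0.0209,0.007,0.012,0,0,-1.42,0.094],[0.0207,0.0076,0.012,0,0,-1.42,0.094],[0.0206,0.008,0.012,0,0,-1.42,0.094]])

```text
t: 3.25
eef_pos: [622.8, 56.2, 209.8]
orientation: [-2.198, -2.244, 0.001]
wrist_force: [0.3, -0.0, 0.4]
opening: 93.9
```

Run:
```python
from h import *
st(); snap('wrist','w3')
a=np.vstack([load('w2')['color'][:300],load('w3')['color'][:300]])
cv2.imwrite('pics/w23.png',cv2.cvtColor(a,4))
```

```text
t 3.25 p [622.8  56.2 209.8] yaw 91.18 z [-0. -0. -1.] F [ 0.34 -0.04  0.43] op 93.9 q6 -1.56
```

View pics/w23.png

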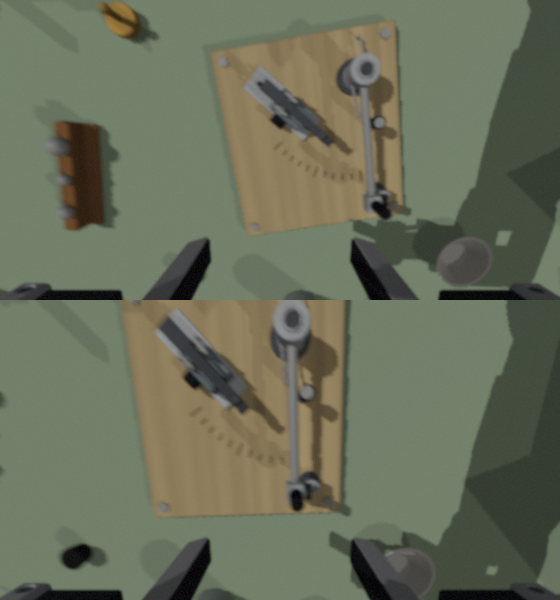

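Run:
```python
from h import *
a=load('w2')['color'][40:230,300:420];b=load('w3')['color'][0:230,250:350]
a=cv2.resize(a,None,fx=3,fy=3,interpolation=3);b=cv2.resize(b,None,fx=2.6,fy=2.6,interpolation=3)
h=max(a.shape[0],b.shape[0]);o=np.zeros((h,a.shape[1]+b.shape[1],3),np.uint8);o[:a.shape[0],:a.shape[1]]=a;o[:b.shape[0],a.shape[1]:]=b
o=np.clip(o.astype(float)*1.5,0,255).astype(np.uint8)
print(o.shape);cv2.imwrite('pics/c23.png',cv2.cvtColor(o,4))
```

```text
(598, 620, 3)
```

View pics/c23.png

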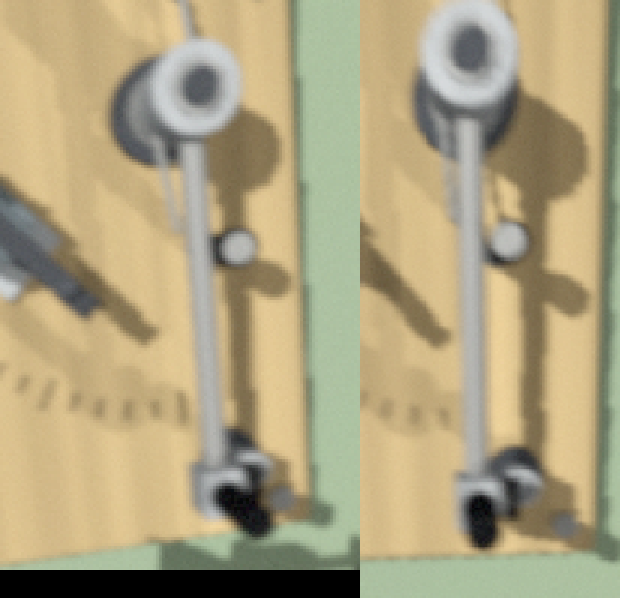

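Run:
```python
from h import *
w2,w3,s,d=[load(k) for k in ('w2','w3','scene0','side0')]
def T(n,*l):
    p,r=tri(*[ray(i,u,v) for i,u,v in l]); print(n,np.round(p,1),'res',np.round(r,1)); return p
piv=T('pivtop wrist',(w2,367.7,68.3),(w3,292.3,18.5))
T('pivtop all',(w2,367.7,68.3),(w3,292.3,18.5),(s,215+347/5,165+72/5),(d,220+100/6,165+213/6))
T('pegtop',(w2,385,213.3),(w3,297.3,204.5),(s,215+609/5,165+106/5),(d,220+360/6,165+51/6))
T('pegtop wr',(w2,385,213.3),(w3,297.3,204.5))
T('stop top',(w2,300+238/3,40+246/3),(w3,250+150/2.6,242/2.6),(s,215+453/5,165+108/5),(d,220+186/6,165+172/6))
T('rest ring',(w2,384.3,195),(w3,311.5,186.5))
for n,im in (('w2',w2),('w3',w3),('s',s),('d',d)):
    c=im['color'].astype(int); m=(c.max(2)<45).astype(np.uint8)
    k,l,S,C=cv2.connectedComponentsWithStats(m)
    for i in range(1,k):
        if 8<S[i,4]<400: print(n,S[i],np.round(C[i],1))
```

```text
pivtop wrist [452.7  63.4  84.9] res [0.4 0.4]
pivtop all [452.2  63.4  80. ] res [1.7 0.6 0.4 2. ]
pegtop [610.8  70.7 117.9] res [0.8 1.  0.8 1.2]
pegtop wr [612.1  72.  113.4] res [0.6 0.6]
stop top [511.   80.   71.2] res [0.4 1.  2.  2.4]
rest ring [606.5  91.   55.5] res [0.9 0.9]
w2 [272 115  13  12  88] [278.  120.9]
w2 [372 119   3   9  11] [372.4 123.6]
w2 [ 77 131   5  15  30] [ 78.7 138.1]
w2 [ 77 148   7   8  17] [ 79.6 151.7]
w2 [ 79 157   4   3   9] [ 80.1 157.8]
w2 [ 78 165   5   4  12] [ 80.2 166.8]
w2 [377 184   6   5  18] [379.6 186.1]
w2 [372 195  18  24 215] [381.6 208. ]
w2 [529 287  16   7  58] [536.2 289.8]
w2 [ 19 288  11   5  26] [ 23.4 289.9]
w3 [299  39  10  16  39] [303.8  47.8]
w3 [185  73  15  15 117] [192.   80.2]
w3 [221  77   6   5  18] [224.1  78.7]
w3 [235 100   8   6  15] [239.2 102.7]
w3 [309 173   9   7  33] [312.8 175.6]
w3 [306 185   5  14  45] [308.2 190.9]
w3 [291 190  12  20 175] [296.4 199.4]
w3 [528 287  16   7  61] [536.  289.8]
w3 [ 18 288  11   4  25] [ 22.9 289.8]
s [461   0  10  29  73] [465.3  12.3]
s [456  40   4   7  12] [457.8  4
[... 1199 characters left out ...]
3] [204.1 102.1]
d [217 103   6   3   9] [219.2 103.9]
d [222 103   5   6  11] [224.3 105.6]
d [196 106   8   8  17] [199.4 109.2]
d [319 124  32  19 310] [334.  135.2]
d [ 28 126  33  39 177] [ 38.1 143.7]
d [ 72 162  21  19  26] [ 81.3 170.3]
d [277 173   5  12  39] [279.7 178.8]
d [ 98 185  10  21  41] [104.5 195.4]
d [107 210   8   9  22] [109.2 213.7]
d [263 224   5   7  27] [264.8 227.1]
d [354 238  10  11  84] [357.9 242.8]
d [244 252   7   5  10] [246.8 254.2]
d [141 287   3   9  10] [142.3 291.3]
d [271 287  14  13  22] [277.6 291.7]
d [ 83 294  10  31  81] [ 88.2 310.7]
d [135 297   6   9  12] [137.8 300.8]
d [259 300  11  12  17] [263.5 305.8]
d [230 347   7  14  53] [233.  353.3]
```

Run:
```python
from h import *
w2,w3,s,d=[load(k) for k in ('w2','w3','scene0','side0')]
for L in ([(w2,381.6,208),(w3,296.4,199.4),(s,336,193.2),(d,279.7,178.8)],[(w2,381.6,208),(w3,296.4,199.4)],[(s,336,193.2),(d,279.7,178.8)]):
    print(tri(*[ray(*l) for l in L]))
print(onz(w2,381.6,208,99),onz(w3,296.4,199.4,99))
```

```text
(array([610.6452719 ,  71.98050264,  96.81811245]), [np.float64(1.829663391023081), np.float64(1.3349851053460293), np.float64(1.186645716766004), np.float64(2.1123220260210442)])
(array([609.54863117,  71.82280031, 102.02840195]), [np.float64(1.1485328299850184), np.float64(1.1485328299849915)])
(array([610.34511583,  69.79056211,  97.67616686]), [np.float64(1.1929742856400392), np.float64(1.192974285639923)])
[609.35795541  73.0249804   99.        ] [611.46520811  71.75406607  99.        ]
```

Emit:
step_arm(increments=[[0.0078,-0.006,0.02,0,0,-1.7,0.044],[0.0078,-0.006,0.02,0,0,0,0.044],[0,0,0.02,0,0,0,0.044],[0,0,0.015,0,0,0,0.044],[0,0,0,0,0,0,0.044]], squeeze=40)

```text
t: 3.8
eef_pos: [609.4, 70.5, 133.5]
orientation: [-2.164, -2.274, 0.004]
wrist_force: [0.4, -0.5, 0.2]
opening: 57.5
```

Run:
```python
from h import *
st(); snap('wrist','w4'); snap('side','d4')
a=load('w4')['color']; b=cv2.resize(load('d4')['color'][130:270,200:360],None,fx=3,fy=3)
o=np.hstack([a[100:380,130:430],cv2.resize(b,(320,280))]);cv2.imwrite('pics/c4.png',cv2.cvtColor(np.clip(o*1.4,0,255).astype(np.uint8),4))
```

```text
t 3.80 p [609.4  70.5 133.5] yaw 92.84 z [-0.003 -0.    -1.   ] F [ 0.37 -0.51  0.22] op 57.5 q6 -1.56
```

View pics/c4.png

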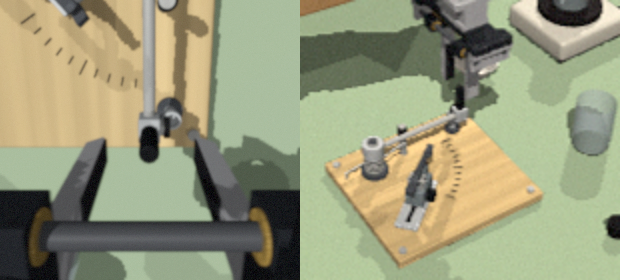

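Run:
```python
from h import *
w=load('w4'); print(onz(w,279.5,251,120), proj(w,[610.5,71.5,120]),proj(w,[610.5,71.5,78]))
a=cv2.resize(w['color'][0:290,200:340],None,fx=2,fy=2,interpolation=3);cv2.imwrite('pics/c4b.png',cv2.cvtColor(np.clip(a*1.4,0,255).astype(np.uint8),4))
```

```text
[608.62590974  69.90759842 120.        ] (np.float64(281.76517063666654), np.float64(253.7172510270337)) (np.float64(281.4539600442012), np.float64(231.46446183433613))
```

View pics/c4b.png

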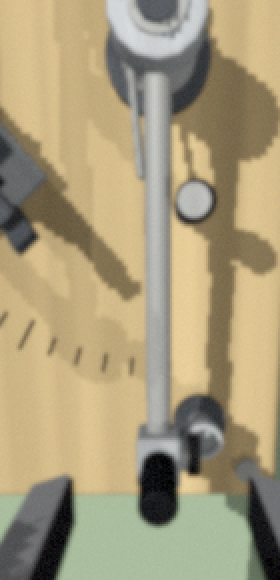

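Run:
```python
from h import *
w=load('w4')
a=onz(w,277.8,45,66);b=onz(w,279.2,210,66);print(a,b,np.degrees(np.arctan2(b[1]-a[1],b[0]-a[0])))
print('rest',onz(w,301.5,218.5,55)); print('hub',onz(w,278,2,85), proj(w,[452.5,63.4,85]))
```

```text
[474.02538589  61.99824696  66.        ] [596.18940475  68.96218337  66.        ] 3.262603961080128
rest [606.14992342  88.94056954  55.        ]
hub [454.32344652  61.32611607  85.        ] (np.float64(281.43277949777416), np.float64(-1.1590521184543832))
```

Emit:
step_arm(increments=[[0,0,0.013,0,0,0,0.044],[0,0,0.0125,0,0,0,0.03],[0,0,0,0,0,0,0.02],[0,0,0,0,0,0,0.02],[0,0,0,0,0,0,0.02]])

```text
t: 4.4
eef_pos: [610.4, 71.0, 110.3]
orientation: [2.164, 2.277, 0.001]
wrist_force: [0.5, -0.7, -0.2]
opening: 20.5
```

Run:
```python
from h import *
st(); w=snap('wrist','w5')
a=cv2.resize(w['color'][130:350,180:380],None,fx=3,fy=3,interpolation=3);cv2.imwrite('pics/c5.png',cv2.cvtColor(np.clip(a*1.4,0,255).astype(np.uint8),4))
```

```text
t 4.40 p [610.4  71.  110.3] yaw 92.89 z [ 0.001  0.    -1.   ] F [ 0.54 -0.69 -0.22] op 20.5 q6 -1.57
```

View pics/c5.png

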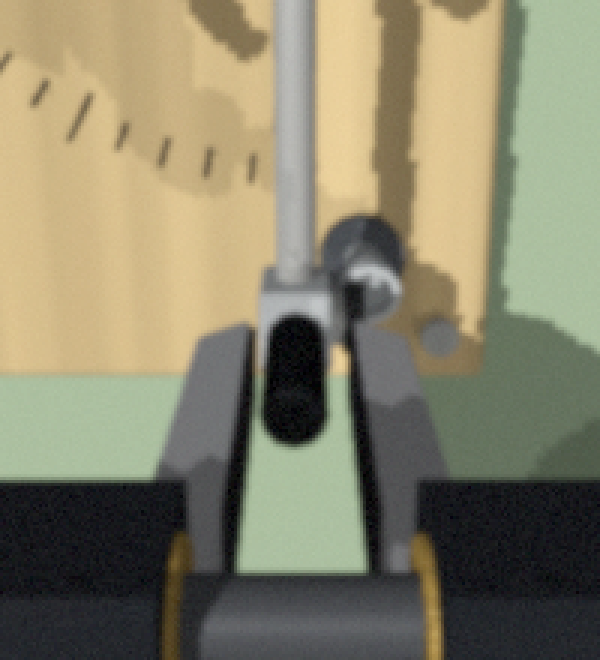

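Emit:
step_arm(increments=[[-0.002,0,0,0,0,0,0.02],[-0.002,0,0.001,0,0,0,0.02],[0,0,0,0,0,0,0.02]])

```text
t: 4.75
eef_pos: [610.4, 66.7, 108.9]
orientation: [2.165, 2.277, -0.0]
wrist_force: [-1.3, -0.1, 0.2]
opening: 20.4
```

Emit:
step_arm(increments=[[-0.0028,-0.0001,0,0,0,1,0.02],[-0.0028,-0.0001,0,0,0,1,0.02],[-0.0028,-0.0001,0,0,0,1,0.02],[0,0,0,0,0,0,0.02]])

```text
t: 5.15
eef_pos: [610.4, 58.7, 109.0]
orientation: [-2.225, -2.218, -0.001]
wrist_force: [1.5, 4.9, 0.3]
opening: 20.0
```

Run:
```python
from h import *
print(arm.observe()['wrist_torque']);st(); w=snap('wrist','w6')
a=cv2.resize(w['color'][130:350,180:380],None,fx=3,fy=3,interpolation=3);cv2.imwrite('pics/c6.png',cv2.cvtColor(np.clip(a*1.4,0,255).astype(np.uint8),4))
```

```text
[ 1.00100044 -0.24335793  0.01477489]
t 5.15 p [610.4  58.7 109. ] yaw 89.83 z [ 0.     0.001 -1.   ] F [1.51 4.87 0.3 ] op 20.0 q6 -1.53
```

View pics/c6.png

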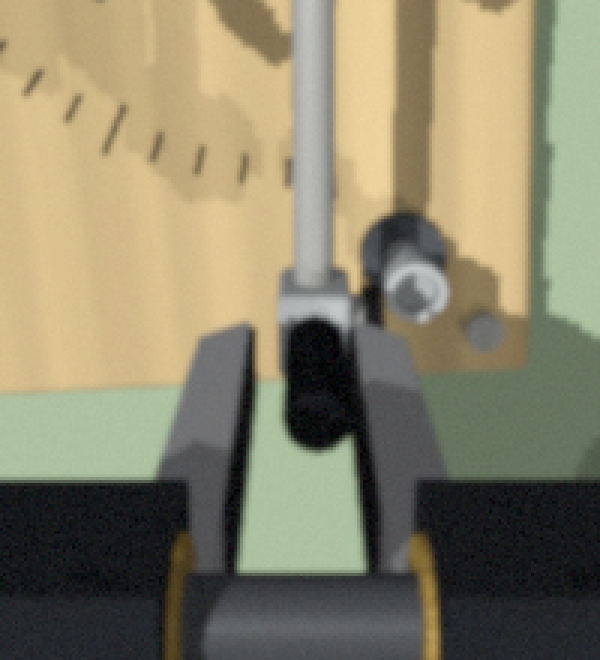

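Emit:
step_arm(increments=[[-0.0084,-0.0004,0,0,0,3,0.02],[-0.0084,-0.0004,0,0,0,3,0.02],[-0.0084,-0.0004,0,0,0,3,0.02],[-0.0084,-0.0004,0,0,0,3,0.02],[0,0,0,0,0,0,0.02]])

```text
t: 5.7
eef_pos: [606.2, 24.9, 109.0]
orientation: [2.445, 1.973, 0.001]
wrist_force: [3.3, 6.2, -2.3]
opening: 19.7
```

```bash
cat >> h.py <<'E'
PIV=np.array([451.,61.5])
def feel(off=3.):
    s=st(); M=R.from_rotvec(s['orientation']).as_matrix(); p=(np.array(s['eef_pos'])+off*M[:,0])[:2]-PIV
    print('  r %.1f ang %.2f th %.3f | Fx(tang fwd) %.2f Fy(rad) %.2f'%(np.hypot(*p),np.degrees(np.arctan2(p[1],p[0])),np.radians(3.2)-np.arctan2(p[1],p[0]),s['wrist_force']@M[:,0],s['wrist_force']@M[:,1]), 'tq',np.round(M.T@s['wrist_torque'],3))
E
python3 - <<'E'
from h import *
feel()
E
```

```text
t 5.70 p [606.2  24.9 109. ] yaw 77.80 z [ 0.001  0.    -1.   ] F [ 3.26  6.19 -2.31] op 19.7 q6 -1.38
  r 159.4 ang -12.18 th 0.268 | Fx(tang fwd) 6.74 Fy(rad) 1.88 tq [-0.432  1.126 -0.011]
```

Emit:
step_arm(increments=[[-0.0084,-0.0004,0,0,0,3,0.02],[-0.0084,-0.0004,0,0,0,3,0.02],[-0.0084,-0.0004,0,0,0,3,0.02],[-0.0084,-0.0004,0,0,0,3,0.02],[0,0,0,0,0,0,0.02]])

```text
t: 6.2
eef_pos: [595.2, -6.6, 109.0]
orientation: [2.637, 1.708, 0.002]
wrist_force: [5.5, 4.7, -2.8]
opening: 20.1
```

Run:
```python
from h import *
feel()
```

```text
t 6.20 p [595.2  -6.6 109. ] yaw 65.86 z [ 0.001  0.    -1.   ] F [ 5.46  4.74 -2.76] op 20.1 q6 -1.22
  r 159.4 ang -24.19 th 0.478 | Fx(tang fwd) 6.55 Fy(rad) 3.04 tq [-0.536  1.289  0.046]
```

Emit:
step_arm(increments=[[-0.0056,-0.0002,0,0,0,2,0.02],[-0.0056,-0.0002,0,0,0,2,0.02],[0,0,0,0,0,0,0.02]])

```text
t: 6.5
eef_pos: [590.2, -16.2, 109.0]
orientation: [2.694, 1.616, 0.002]
wrist_force: [4.9, 5.3, -1.6]
opening: 20.3
```

Run:
```python
from h import *
feel();w=snap('wrist','w7')
a=cv2.resize(w['color'][0:350,80:480],None,fx=2,fy=2,interpolation=3)[:600];cv2.imwrite('pics/c7.png',cv2.cvtColor(np.clip(a*1.4,0,255).astype(np.uint8),4))
```

```text
t 6.50 p [590.2 -16.2 109. ] yaw 61.91 z [ 0.001  0.    -1.   ] F [ 4.92  5.27 -1.6 ] op 20.3 q6 -1.17
  r 159.4 ang -28.10 th 0.546 | Fx(tang fwd) 6.97 Fy(rad) 1.86 tq [-0.493  1.357 -0.016]
```

View pics/c7.png

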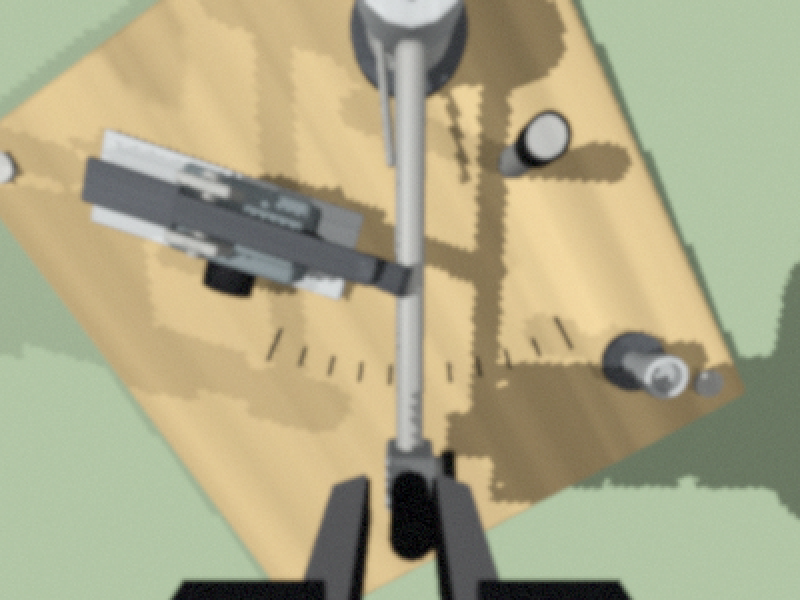

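Emit:
step_arm(increments=[[-0.0014,-0.0001,0,0,0,0.5,0.02],[-0.0014,-0.0001,0,0,0,0.5,0.02],[0,0,0,0,0,0,0.02]])

```text
t: 6.85
eef_pos: [589.0, -18.3, 109.1]
orientation: [2.707, 1.594, 0.002]
wrist_force: [6.5, 4.3, -3.3]
opening: 20.3
```

Run:
```python
from h import *
feel()
```

```text
t 6.85 p [589.  -18.3 109.1] yaw 60.98 z [ 0.002  0.    -1.   ] F [ 6.52  4.28 -3.26] op 20.3 q6 -1.16
  r 159.4 ang -28.98 th 0.562 | Fx(tang fwd) 6.90 Fy(rad) 3.62 tq [-0.711  1.412  0.01 ]
```

Emit:
step_arm(increments=[[-0.0014,-0.0001,0,0,0,0.5,0.02],[-0.0014,-0.0001,0,0,0,0.5,0.02],[0,0,0,0,0,0,0.02]])

```text
t: 7.15
eef_pos: [587.6, -20.7, 109.1]
orientation: [2.72, 1.57, 0.003]
wrist_force: [6.8, 3.6, -4.7]
opening: 20.2
```

Run:
```python
from h import *
feel()
```

```text
t 7.15 p [587.6 -20.7 109.1] yaw 59.99 z [ 0.002  0.    -1.   ] F [ 6.84  3.63 -4.69] op 20.2 q6 -1.14
  r 159.4 ang -29.97 th 0.579 | Fx(tang fwd) 6.56 Fy(rad) 4.10 tq [-0.825  1.355  0.047]
```

Emit:
step_arm(increments=[[-0.0014,-0.0001,0,0,0,0.5,0.02],[-0.0014,-0.0001,0,0,0,0.5,0.02],[0,0,0,0,0,0,0.02]])

```text
t: 7.45
eef_pos: [586.1, -23.1, 109.2]
orientation: [2.734, 1.546, 0.003]
wrist_force: [7.1, 3.1, -4.3]
opening: 20.1
```

Run:
```python
from h import *
feel()
w=snap('wrist','w8')
a=cv2.resize(w['color'][0:250,80:380],None,fx=2,fy=2,interpolation=3)[:600];cv2.imwrite('pics/c8.png',cv2.cvtColor(np.clip(a*1.4,0,255).astype(np.uint8),4))
```

```text
t 7.45 p [586.1 -23.1 109.2] yaw 58.98 z [ 0.002  0.    -1.   ] F [ 7.12  3.1  -4.34] op 20.1 q6 -1.13
  r 159.3 ang -30.97 th 0.596 | Fx(tang fwd) 6.32 Fy(rad) 4.50 tq [-0.939  1.424  0.016]
```

View pics/c8.png

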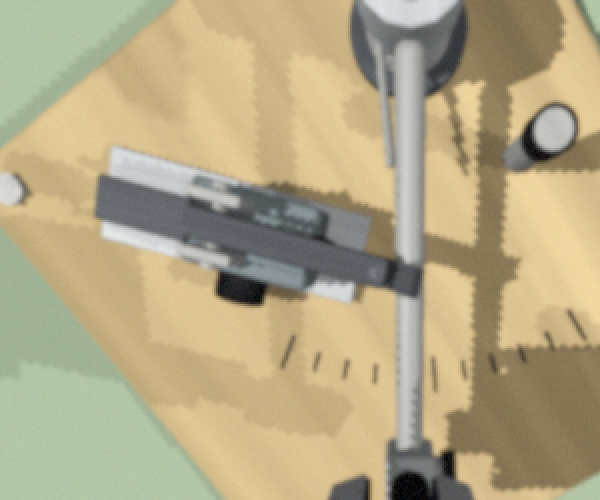

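Emit:
step_arm(increments=[[-0.0014,0.0006,0.0003,0,0,0.5,0.02],[-0.0014,0.0006,0.0003,0,0,0.5,0.02],[0,0,0,0,0,0,0.02]])

```text
t: 7.8
eef_pos: [585.1, -25.5, 108.8]
orientation: [-2.747, -1.523, -0.002]
wrist_force: [1.4, 7.2, 2.5]
opening: 19.9
```

Run:
```python
from h import *
feel()
```

```text
t 7.80 p [585.1 -25.5 108.8] yaw 58.00 z [ 0.001  0.001 -1.   ] F [1.42 7.23 2.54] op 19.9 q6 -1.12
  r 159.8 ang -31.92 th 0.613 | Fx(tang fwd) 6.88 Fy(rad) -2.63 tq [ 0.446  1.43  -0.034]
```

Emit:
step_arm(increments=[[-0.0014,0.0001,0,0,0,0.5,0.02],[-0.0014,0.0001,0,0,0,0.5,0.02],[0,0,0,0,0,0,0.02]])

```text
t: 8.1
eef_pos: [583.6, -27.9, 108.7]
orientation: [-2.76, -1.499, -0.001]
wrist_force: [0.3, 7.7, 2.5]
opening: 20.2
```

Run:
```python
from h import *
feel()
```

```text
t 8.10 p [583.6 -27.9 108.7] yaw 57.01 z [ 0.     0.001 -1.   ] F [0.27 7.7  2.48] op 20.2 q6 -1.11
  r 159.9 ang -32.91 th 0.630 | Fx(tang fwd) 6.61 Fy(rad) -3.97 tq [ 0.746  1.404 -0.101]
```

Emit:
step_arm(increments=[[-0.0014,-0.0003,0,0,0,0.5,0.02],[-0.0014,-0.0003,0,0,0,0.5,0.02],[0,0,0,0,0,0,0.02]])

```text
t: 8.4
eef_pos: [581.9, -30.1, 108.8]
orientation: [2.774, 1.475, 0.002]
wrist_force: [2.6, 7.5, 1.1]
opening: 20.1
```

Run:
```python
from h import *
feel()
w=snap('wrist','w9')
a=cv2.resize(w['color'][0:250,80:380],None,fx=2,fy=2,interpolation=3)[:600];cv2.imwrite('pics/c9.png',cv2.cvtColor(np.clip(a*1.4,0,255).astype(np.uint8),4))
```

```text
t 8.40 p [581.9 -30.1 108.8] yaw 56.00 z [ 0.001  0.001 -1.   ] F [2.61 7.5  1.11] op 20.1 q6 -1.09
  r 159.8 ang -33.92 th 0.648 | Fx(tang fwd) 7.68 Fy(rad) -2.03 tq [ 0.125  1.45  -0.032]
```

View pics/c9.png

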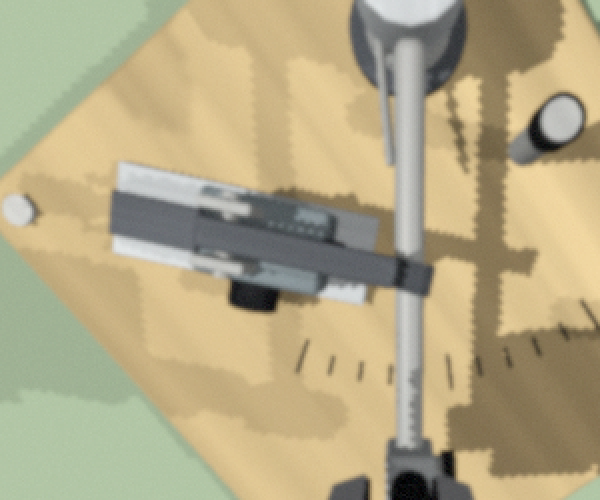

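Emit:
step_arm(increments=[[-0.0014,-0.0002,0,0,0,0.5,0.02],[-0.0014,-0.0002,0,0,0,0.5,0.02],[0,0,0,0,0,0,0.02]])

```text
t: 8.75
eef_pos: [580.2, -32.4, 108.8]
orientation: [2.786, 1.45, 0.003]
wrist_force: [4.8, 5.2, -0.3]
opening: 20.4
```

Run:
```python
from h import *
feel()
```

```text
t 8.75 p [580.2 -32.4 108.8] yaw 54.99 z [ 0.002  0.    -1.   ] F [ 4.85  5.19 -0.3 ] op 20.4 q6 -1.08
  r 159.7 ang -34.94 th 0.666 | Fx(tang fwd) 7.03 Fy(rad) 0.99 tq [-0.191  1.482  0.022]
```

Emit:
step_arm(increments=[[-0.0014,-0.0001,0,0,0,0.5,0.02],[-0.0014,-0.0001,0,0,0,0.5,0.02],[0,0,0,0,0,0,0.02]])

```text
t: 9.05
eef_pos: [578.5, -34.6, 108.9]
orientation: [2.799, 1.426, 0.003]
wrist_force: [6.2, 5.0, -0.6]
opening: 19.8
```

Run:
```python
from h import *
feel()
```

```text
t 9.05 p [578.5 -34.6 108.9] yaw 53.99 z [ 0.002  0.    -1.   ] F [ 6.18  5.01 -0.63] op 19.8 q6 -1.07
  r 159.7 ang -35.94 th 0.683 | Fx(tang fwd) 7.68 Fy(rad) 2.05 tq [-0.344  1.468 -0.006]
```

Emit:
step_arm(increments=[[-0.0014,0,0,0,0,0.5,0.02],[-0.0014,0,0,0,0,0.5,0.02],[0,0,0,0,0,0,0.02]])

```text
t: 9.35
eef_pos: [576.8, -36.9, 108.9]
orientation: [2.811, 1.401, 0.003]
wrist_force: [4.8, 6.0, -0.7]
opening: 20.6
```

Run:
```python
from h import *
feel()
```

```text
t 9.35 p [576.8 -36.9 108.9] yaw 52.99 z [ 0.002  0.    -1.   ] F [ 4.75  6.   -0.67] op 20.6 q6 -1.05
  r 159.7 ang -36.95 th 0.701 | Fx(tang fwd) 7.65 Fy(rad) 0.18 tq [-0.282  1.408  0.069]
```

Emit:
step_arm(increments=[[-0.0014,0,0,0,0,0.5,0.02],[-0.0014,0,0,0,0,0.5,0.02],[0,0,0,0,0,0,0.02]])

```text
t: 9.65
eef_pos: [575.1, -39.1, 108.9]
orientation: [2.823, 1.377, 0.003]
wrist_force: [4.8, 5.6, -0.1]
opening: 20.3
```

Run:
```python
from h import *
feel()
w=snap('wrist','w10')
a=cv2.resize(w['color'][0:250,80:380],None,fx=2,fy=2,interpolation=3)[:600];cv2.imwrite('pics/c10.png',cv2.cvtColor(np.clip(a*1.4,0,255).astype(np.uint8),4))
```

```text
t 9.65 p [575.1 -39.1 108.9] yaw 51.99 z [ 0.002  0.    -1.   ] F [ 4.81  5.59 -0.1 ] op 20.3 q6 -1.04
  r 159.7 ang -37.95 th 0.718 | Fx(tang fwd) 7.37 Fy(rad) 0.35 tq [-0.174  1.416  0.019]
```

View pics/c10.png

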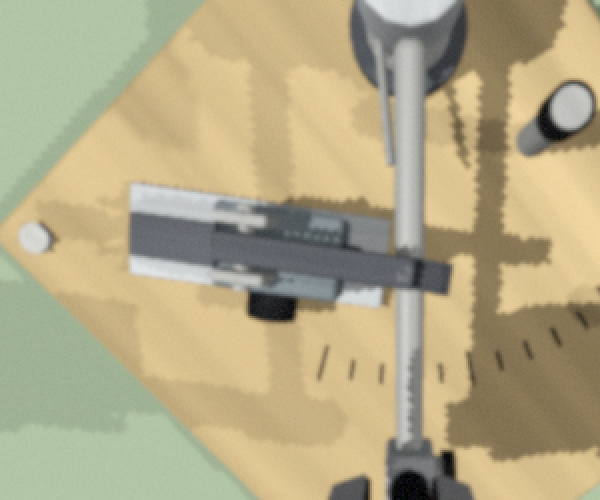

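Emit:
step_arm(increments=[[-0.0014,0,0,0,0,0.5,0.02],[-0.0014,0,0,0,0,0.5,0.02],[0,0,0,0,0,0,0.02]])

```text
t: 10.0
eef_pos: [573.3, -41.2, 108.8]
orientation: [2.835, 1.352, 0.003]
wrist_force: [4.7, 6.0, 0.5]
opening: 20.4
```

Run:
```python
from h import *
feel()
```

```text
t 10.00 p [573.3 -41.2 108.8] yaw 50.99 z [ 0.002  0.    -1.   ] F [4.7  5.99 0.54] op 20.4 q6 -1.03
  r 159.7 ang -38.95 th 0.736 | Fx(tang fwd) 7.61 Fy(rad) -0.11 tq [-0.13   1.491  0.004]
```

Emit:
step_arm(increments=[[-0.0014,0,0,0,0,0.5,0.02],[0,0,0,0,0,0,0.02]])

```text
t: 10.2
eef_pos: [572.4, -42.3, 108.8]
orientation: [2.841, 1.34, 0.003]
wrist_force: [4.6, 6.1, 0.4]
opening: 20.2
```

Run:
```python
from h import *
feel()
```

```text
t 10.20 p [572.4 -42.3 108.8] yaw 50.50 z [ 0.002  0.    -1.   ] F [4.6  6.06 0.44] op 20.2 q6 -1.02
  r 159.7 ang -39.45 th 0.744 | Fx(tang fwd) 7.60 Fy(rad) -0.30 tq [-0.044  1.508  0.026]
```

Emit:
step_arm(increments=[[-0.0014,0,0,0,0,0.5,0.02],[0,0,0,0,0,0,0.02]])

```text
t: 10.4
eef_pos: [571.5, -43.4, 108.9]
orientation: [2.847, 1.327, 0.003]
wrist_force: [4.4, 5.9, 0.0]
opening: 20.2
```

Run:
```python
from h import *
feel()
```

```text
t 10.40 p [571.5 -43.4 108.9] yaw 49.99 z [ 0.002  0.    -1.   ] F [4.36 5.92 0.  ] op 20.2 q6 -1.01
  r 159.8 ang -39.95 th 0.753 | Fx(tang fwd) 7.34 Fy(rad) -0.46 tq [-0.014  1.466 -0.053]
```

Emit:
step_arm(increments=[[-0.0014,0,0,0,0,0.5,0.02],[-0.0014,0,0,0,0,0.5,0.02],[0,0,0,0,0,0,0.02]])

```text
t: 10.7
eef_pos: [569.7, -45.5, 108.8]
orientation: [2.858, 1.303, 0.003]
wrist_force: [5.0, 6.9, 1.1]
opening: 20.0
```

Run:
```python
from h import *
feel()
```

```text
t 10.70 p [569.7 -45.5 108.8] yaw 49.00 z [ 0.002  0.    -1.   ] F [5.04 6.87 1.14] op 20.0 q6 -1.00
  r 159.7 ang -40.96 th 0.771 | Fx(tang fwd) 8.49 Fy(rad) -0.70 tq [ 0.079  1.46  -0.024]
```

Emit:
step_arm(increments=[[-0.0014,0,0,0,0,0.5,0.02],[0,0,0,0,0,0,0.02]])

```text
t: 10.9
eef_pos: [568.7, -46.5, 108.8]
orientation: [2.864, 1.29, 0.003]
wrist_force: [3.9, 5.9, 1.2]
opening: 20.1
```

Run:
```python
from h import *
feel()
w=snap('wrist','w11')
a=cv2.resize(w['color'][0:250,80:380],None,fx=2,fy=2,interpolation=3)[:600];cv2.imwrite('pics/c11.png',cv2.cvtColor(np.clip(a*1.4,0,255).astype(np.uint8),4))
```

```text
t 10.90 p [568.7 -46.5 108.8] yaw 48.50 z [ 0.002  0.001 -1.   ] F [3.94 5.87 1.24] op 20.1 q6 -0.99
  r 159.8 ang -41.46 th 0.779 | Fx(tang fwd) 7.01 Fy(rad) -0.93 tq [0.139 1.501 0.028]
```

View pics/c11.png

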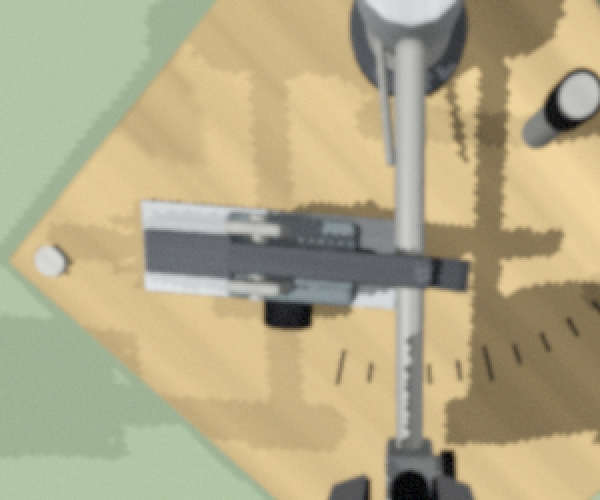

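Emit:
step_arm(increments=[[-0.0014,-0.0001,0,0,0,0.5,0.02],[0,0,0,0,0,0,0.02]])

```text
t: 11.15
eef_pos: [567.8, -47.5, 108.8]
orientation: [2.87, 1.278, 0.003]
wrist_force: [4.9, 5.2, 0.5]
opening: 20.2
```

Run:
```python
from h import *
feel()
```

```text
t 11.15 p [567.8 -47.5 108.8] yaw 48.00 z [ 0.002  0.    -1.   ] F [4.88 5.17 0.54] op 20.2 q6 -0.99
  r 159.8 ang -41.96 th 0.788 | Fx(tang fwd) 7.11 Fy(rad) 0.16 tq [ 0.071  1.493 -0.027]
```

Emit:
step_arm(increments=[[-0.0014,-0.0001,0,0,0,0.5,0.02],[0,0,0,0,0,0,0.02]])

```text
t: 11.35
eef_pos: [566.8, -48.6, 108.8]
orientation: [2.875, 1.265, 0.003]
wrist_force: [4.4, 4.7, 0.3]
opening: 19.7
```

Run:
```python
from h import *
feel()
```

```text
t 11.35 p [566.8 -48.6 108.8] yaw 47.50 z [ 0.002  0.    -1.   ] F [4.4  4.7  0.33] op 19.7 q6 -0.98
  r 159.7 ang -42.46 th 0.797 | Fx(tang fwd) 6.44 Fy(rad) 0.07 tq [-0.063  1.509  0.022]
```

Emit:
step_arm(increments=[[-0.0014,-0.0001,0,0,0,0.5,0.02],[0,0,0,0,0,0,0.02]])

```text
t: 11.55
eef_pos: [565.9, -49.5, 108.9]
orientation: [2.881, 1.252, 0.003]
wrist_force: [4.9, 5.1, -0.5]
opening: 20.0
```

Run:
```python
from h import *
feel()
w=snap('wrist','w12');w=snap('side','d12')
a=cv2.resize(w['color'][160:270,200:340],None,fx=5,fy=5,interpolation=3)[:600];cv2.imwrite('pics/c12.png',cv2.cvtColor(np.clip(a*1.2,0,255).astype(np.uint8),4))
```

```text
t 11.55 p [565.9 -49.5 108.9] yaw 46.99 z [ 0.002  0.    -1.   ] F [ 4.9   5.12 -0.53] op 20.0 q6 -0.97
  r 159.7 ang -42.96 th 0.806 | Fx(tang fwd) 7.08 Fy(rad) 0.09 tq [-0.076  1.478  0.054]
```

View pics/c12.png

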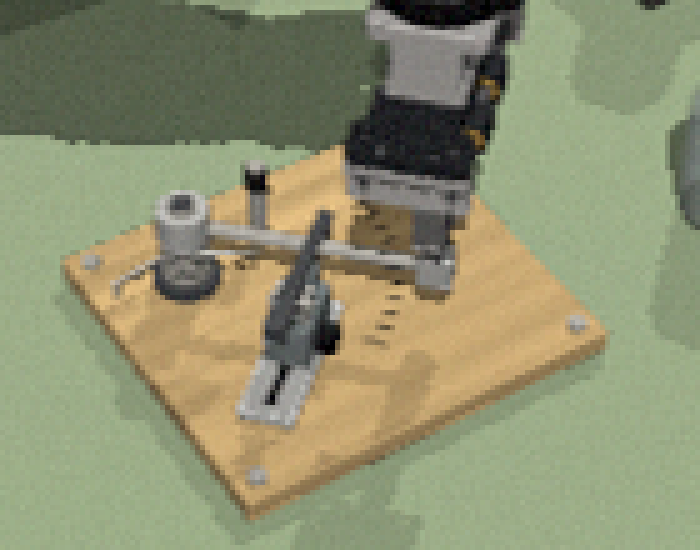

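Emit:
step_arm(increments=[[-0.0014,-0.0001,0,0,0,0.5,0.02],[0,0,0,0,0,0,0.02]])

```text
t: 11.85
eef_pos: [564.9, -50.5, 108.9]
orientation: [2.886, 1.24, 0.003]
wrist_force: [5.3, 5.2, -0.1]
opening: 19.9
```

Run:
```python
from h import *
feel()
```

```text
t 11.85 p [564.9 -50.5 108.9] yaw 46.49 z [ 0.002  0.    -1.   ] F [ 5.32  5.15 -0.13] op 19.9 q6 -0.97
  r 159.7 ang -43.46 th 0.814 | Fx(tang fwd) 7.40 Fy(rad) 0.31 tq [-0.158  1.496 -0.015]
```

Emit:
step_arm(increments=[[-0.0014,-0.0001,0,0,0,0.5,0.02],[0,0,0,0,0,0,0.02]])

```text
t: 12.05
eef_pos: [563.9, -51.5, 108.9]
orientation: [2.891, 1.227, 0.004]
wrist_force: [6.3, 4.4, -0.4]
opening: 19.9
```

Run:
```python
from h import *
feel()
```

```text
t 12.05 p [563.9 -51.5 108.9] yaw 45.99 z [ 0.002  0.    -1.   ] F [ 6.34  4.44 -0.38] op 19.9 q6 -0.96
  r 159.7 ang -43.96 th 0.823 | Fx(tang fwd) 7.59 Fy(rad) 1.47 tq [-0.241  1.57  -0.05 ]
```

Emit:
step_arm(increments=[[-0.0014,-0.0001,0,0,0,0.5,0.02],[0,0,0,0,0,0,0.02]])

```text
t: 12.25
eef_pos: [563.0, -52.4, 108.9]
orientation: [2.896, 1.214, 0.004]
wrist_force: [6.5, 5.7, -0.7]
opening: 19.9
```

Run:
```python
from h import *
feel()
w=snap('wrist','w13')
a=cv2.resize(w['color'][0:250,80:380],None,fx=2,fy=2,interpolation=3)[:600];cv2.imwrite('pics/c13.png',cv2.cvtColor(np.clip(a*1.4,0,255).astype(np.uint8),4))
```

```text
t 12.25 p [563.  -52.4 108.9] yaw 45.49 z [ 0.003  0.    -1.   ] F [ 6.51  5.66 -0.66] op 19.9 q6 -0.95
  r 159.7 ang -44.41 th 0.831 | Fx(tang fwd) 8.60 Fy(rad) 0.68 tq [-0.297  1.757 -0.035]
```

View pics/c13.png

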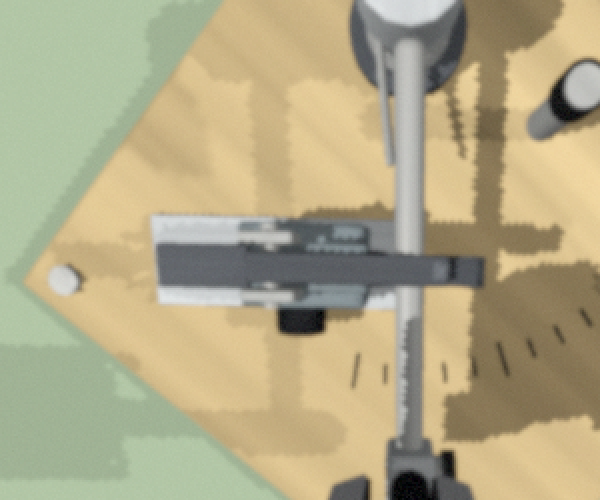

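Emit:
step_arm(increments=[[-0.0008,0,0,0,0,0.25,0.02],[0,0,0,0,0,0,0.02]])

```text
t: 12.5
eef_pos: [562.5, -52.9, 108.9]
orientation: [2.899, 1.208, 0.004]
wrist_force: [7.5, 6.9, -1.1]
opening: 20.3
```

Run:
```python
from h import *
feel()
```

```text
t 12.50 p [562.5 -52.9 108.9] yaw 45.25 z [ 0.003  0.    -1.   ] F [ 7.55  6.91 -1.13] op 20.3 q6 -0.95
  r 159.7 ang -44.66 th 0.835 | Fx(tang fwd) 10.22 Fy(rad) 0.49 tq [-0.313  1.91   0.014]
```

Emit:
step_arm(increments=[[-0.0006,0,0,0,0,0.25,0.02],[0,0,0,0,0,0,0.02]])

```text
t: 12.7
eef_pos: [562.1, -53.2, 108.9]
orientation: [2.902, 1.202, 0.005]
wrist_force: [6.9, 6.6, -1.7]
opening: 20.4
```

Run:
```python
from h import *
feel()
```

```text
t 12.70 p [562.1 -53.2 108.9] yaw 45.00 z [ 0.003  0.    -1.   ] F [ 6.94  6.63 -1.71] op 20.4 q6 -0.95
  r 159.7 ang -44.85 th 0.839 | Fx(tang fwd) 9.59 Fy(rad) 0.22 tq [-0.258  1.99  -0.002]
```

Emit:
step_arm(increments=[[-0.0007,0,0,0,0,0.2,0.02],[0,0,0,0,0,0,0.02]])

```text
t: 12.9
eef_pos: [561.6, -53.7, 108.9]
orientation: [2.904, 1.197, 0.005]
wrist_force: [8.1, 6.7, -1.2]
opening: 20.6
```

Run:
```python
from h import *
feel()
```

```text
t 12.90 p [561.6 -53.7 108.9] yaw 44.81 z [ 0.003  0.001 -1.   ] F [ 8.07  6.67 -1.21] op 20.6 q6 -0.94
  r 159.7 ang -45.07 th 0.843 | Fx(tang fwd) 10.42 Fy(rad) 0.96 tq [-0.293  2.129  0.017]
```

Emit:
step_arm(increments=[[0.0014,0,0,0,0,-0.5,0.02],[0.0014,0,0,0,0,-0.5,0.02],[0,0,0,0,0,0,0.02]])

```text
t: 13.2
eef_pos: [563.6, -51.8, 108.9]
orientation: [2.893, 1.223, 0.004]
wrist_force: [7.0, 4.6, 0.4]
opening: 20.3
```

Run:
```python
from h import *
feel()
```

```text
t 13.20 p [563.6 -51.8 108.9] yaw 45.84 z [ 0.003  0.    -1.   ] F [6.97 4.57 0.36] op 20.3 q6 -0.96
  r 159.7 ang -44.12 th 0.826 | Fx(tang fwd) 8.13 Fy(rad) 1.82 tq [-0.309  1.617  0.023]
```

Emit:
step_arm(increments=[[0.0014,0,0,0,0,-0.5,0.02],[0,0,0,0,0,0,0.02]])

```text
t: 13.4
eef_pos: [564.5, -50.9, 108.9]
orientation: [2.887, 1.236, 0.004]
wrist_force: [6.6, 5.3, -1.1]
opening: 20.0
```

Run:
```python
from h import *
feel()
```

```text
t 13.40 p [564.5 -50.9 108.9] yaw 46.33 z [ 0.003  0.    -1.   ] F [ 6.56  5.3  -1.11] op 20.0 q6 -0.96
  r 159.7 ang -43.65 th 0.818 | Fx(tang fwd) 8.36 Fy(rad) 1.09 tq [-0.33   1.557 -0.007]
```

Emit:
step_arm(increments=[[0.0014,0,0,0,0,-0.5,0.02],[0,0,0,0,0,0,0.02]])

```text
t: 13.6
eef_pos: [565.5, -49.9, 108.9]
orientation: [2.882, 1.248, 0.004]
wrist_force: [6.7, 4.8, -0.3]
opening: 19.9
```

Run:
```python
from h import *
feel()
```

```text
t 13.60 p [565.5 -49.9 108.9] yaw 46.83 z [ 0.003  0.    -1.   ] F [ 6.74  4.77 -0.29] op 19.9 q6 -0.97
  r 159.7 ang -43.14 th 0.809 | Fx(tang fwd) 8.09 Fy(rad) 1.65 tq [-0.426  1.529 -0.   ]
```

Emit:
step_arm(increments=[[0.0014,0,0,0,0,-0.5,0.02],[0,0,0,0,0,0,0.02]])

```text
t: 13.8
eef_pos: [566.4, -48.9, 108.9]
orientation: [2.876, 1.261, 0.004]
wrist_force: [6.8, 3.3, 0.4]
opening: 20.2
```

Run:
```python
from h import *
feel()
```

```text
t 13.80 p [566.4 -48.9 108.9] yaw 47.33 z [ 0.003 -0.    -1.   ] F [6.81 3.34 0.39] op 20.2 q6 -0.98
  r 159.7 ang -42.67 th 0.801 | Fx(tang fwd) 7.07 Fy(rad) 2.74 tq [-0.446  1.469 -0.003]
```

Emit:
step_arm(increments=[[0.0014,0,0,0,0,-0.5,0.02],[0,0,0,0,0,0,0.02]])

```text
t: 14.0
eef_pos: [566.9, -48.3, 108.7]
orientation: [2.871, 1.272, 0.002]
wrist_force: [4.2, 1.9, 1.7]
opening: 19.8
```

Run:
```python
from h import *
feel()
```

```text
t 14.00 p [566.9 -48.3 108.7] yaw 47.80 z [ 0.001 -0.    -1.   ] F [4.19 1.93 1.71] op 19.8 q6 -0.98
  r 159.6 ang -42.38 th 0.795 | Fx(tang fwd) 4.24 Fy(rad) 1.81 tq [-0.382  0.785  0.008]
```

Emit:
step_arm(increments=[[0.001,0,0,0,0,-0.3,0.02],[0,0,0,0,0,0,0.02]])

```text
t: 14.2
eef_pos: [566.8, -47.7, 108.2]
orientation: [-2.869, -1.279, 0.001]
wrist_force: [0.9, 0.6, 0.8]
opening: 20.0
```

Run:
```python
from h import *
feel()
```

```text
t 14.20 p [566.8 -47.7 108.2] yaw 48.03 z [-0.001 -0.    -1.   ] F [0.92 0.58 0.81] op 20.0 q6 -0.99
  r 159.1 ang -42.23 th 0.793 | Fx(tang fwd) 1.05 Fy(rad) 0.29 tq [-0.098  0.296  0.036]
```

Emit:
step_arm(increments=[[0.001,0,0,0,0,-0.3,0.02],[0,0,0,0,0,0,0.02]])

```text
t: 14.4
eef_pos: [567.5, -46.9, 108.2]
orientation: [-2.866, -1.286, 0.001]
wrist_force: [0.4, 0.1, 0.0]
opening: 19.9
```

Run:
```python
from h import *
feel()
w=snap('wrist','w14')
a=cv2.resize(w['color'][0:300,80:380],None,fx=2,fy=2,interpolation=3)[:600];cv2.imwrite('pics/c14.png',cv2.cvtColor(np.clip(a*1.4,0,255).astype(np.uint8),4))
```

```text
t 14.40 p [567.5 -46.9 108.2] yaw 48.32 z [-0.001 -0.    -1.   ] F [0.44 0.15 0.01] op 19.9 q6 -0.99
  r 159.1 ang -41.87 th 0.787 | Fx(tang fwd) 0.40 Fy(rad) 0.23 tq [-0.053  0.102  0.032]
```

View pics/c14.png

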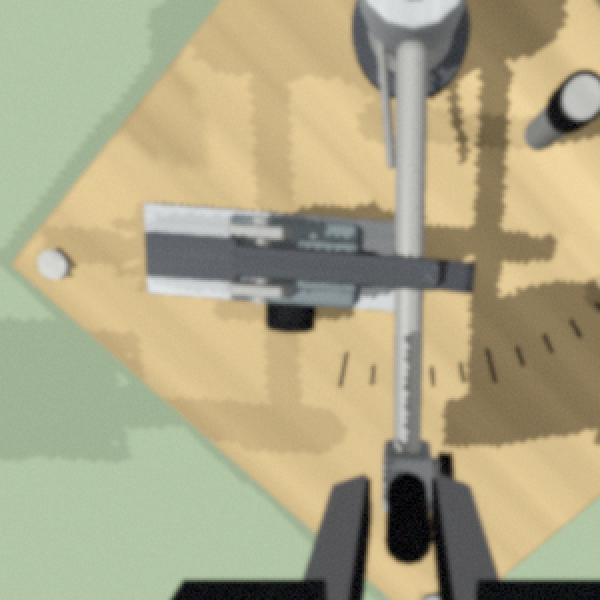

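Emit:
step_arm(increments=[[0.0015,0,0,0,0,0,0.036],[0,0,0,0,0,0,0.036],[0,0,0,0,0,0,0.036],[0,0,-0.01,0,0,0,0.036],[0,0,-0.04,0,0,0,0.036]])

```text
t: 14.95
eef_pos: [567.0, -45.6, 156.1]
orientation: [-2.864, -1.284, 0.009]
wrist_force: [0.6, -0.8, 0.6]
opening: 35.8
```

Run:
```python
from h import *
feel()
w=snap('wrist','w15')
a=cv2.resize(w['color'][0:300,80:480],None,fx=2,fy=2,interpolation=3)[:600];cv2.imwrite('pics/c15.png',cv2.cvtColor(np.clip(a*1.4,0,255).astype(np.uint8),4))
```

```text
t 14.95 p [567.  -45.6 156.1] yaw 48.29 z [-0.006  0.001 -1.   ] F [ 0.61 -0.84  0.64] op 35.8 q6 -0.99
  r 157.9 ang -41.61 th 0.782 | Fx(tang fwd) -0.23 Fy(rad) 1.01 tq [-0.122  0.069 -0.057]
```

View pics/c15.png

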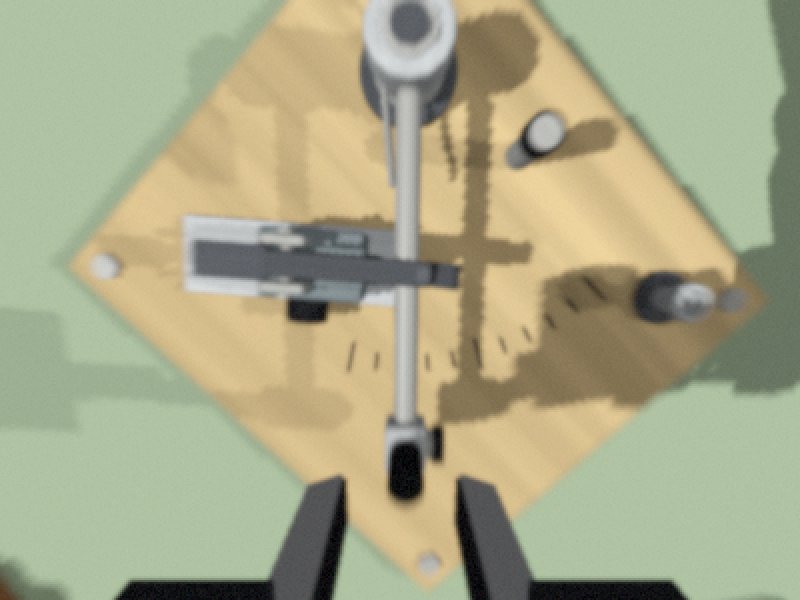

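Run:
```python
from h import *
w1,w2,w6,w7,w15,s,d=[load(k) for k in ('w1','w2','w6','w7','w15','scene0','side0')]
L=[(w15,425,150),(w7,412.5,187.5),(w6,319,226.7)]
print('rest',tri(*[ray(*l) for l in L]))
for l in L: print(onz(*l,55))
b=[(s,155+113/5,255+84/5),(d,295+(494-375)/5,260+161/5)]
print('ball',tri(*[ray(*l) for l in b]))
print([tri(ray(s,155+x/5,255+y/5),ray(d,295+(u-375)/5,260+v/5))[0].round(1) for x,y,u,v in ((166,160,572,147),(221,223,652,123))])
a=cv2.resize(w1['color'][130:260,130:230],None,fx=4,fy=4,interpolation=3);c=cv2.resize(w2['color'][100:240,30:120],None,fx=4,fy=4,interpolation=3)[:520]
cv2.imwrite('pics/rk2.png',cv2.cvtColor(np.clip(np.hstack([a,c])*1.3,0,255).astype(np.uint8),4))
```

```text
rest (array([607.07953753,  89.31141405,  56.35914491]), [np.float64(0.9985684592489182), np.float64(0.7878791193637764), np.float64(0.2541886850654832)])
[608.44434931  90.45850891  55.        ]
[607.04596715  89.0780697   55.        ]
[607.29993112  89.45575599  55.        ]
ball (array([ 497.25803983, -329.11518834,   51.26547919]), [np.float64(0.13690961770521984), np.float64(0.136909617705075)])
[array([ 540.9, -338.4,   44.6]), array([ 585.2, -348. ,   48. ])]
```

View pics/rk2.png

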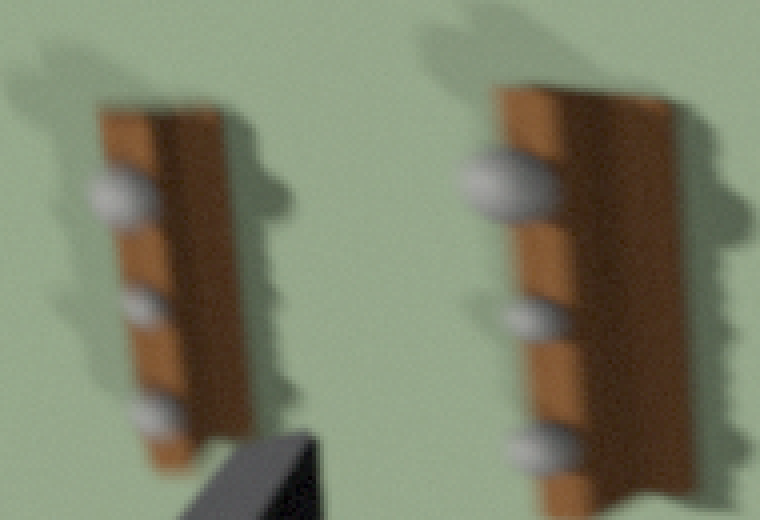

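Run:
```python
from h import *
plan([497.3,-329.1,140],77.8,10,jaw=0.06)
```

```text
[-0.026, 0.0134, 0.0025, 0, 0, np.float64(-2.95), 0.06]
[-0.0266, 0.012, 0.0025, 0, 0, np.float64(-2.95), 0.06]
[-0.0272, 0.0107, 0.0025, 0, 0, np.float64(-2.95), 0.06]
[-0.0277, 0.0092, 0.0025, 0, 0, np.float64(-2.95), 0.06]
[-0.0282, 0.0078, 0.0025, 0, 0, np.float64(-2.95), 0.06]
[-0.0285, 0.0063, 0.0025, 0, 0, np.float64(-2.95), 0.06]
[-0.0288, 0.0049, 0.0025, 0, 0, np.float64(-2.95), 0.06]
[-0.029, 0.0034, 0.0025, 0, 0, np.float64(-2.95), 0.06]
[-0.0292, 0.0019, 0.0025, 0, 0, np.float64(-2.95), 0.06]
[-0.0292, 0.0004, 0.0025, 0, 0, np.float64(-2.95), 0.06]
```

Emit:
step_arm(increments=[[-0.026,0.0134,0,0,0,-2.95,0.06],[-0.0266,0.012,0,0,0,-2.95,0.06],[-0.0272,0.0107,0.002,0,0,-2.95,0.06],[-0.0277,0.0092,0.002,0,0,-2.95,0.06],[-0.0282,0.0078,0.002,0,0,-2.95,0.06]])

```text
t: 15.5
eef_pos: [532.0, -188.5, 153.2]
orientation: [2.675, 1.645, 0.001]
wrist_force: [0.1, 0.5, -0.3]
opening: 60.3
```

Emit:
step_arm(increments=[[-0.0285,0.0063,0.002,0,0,-2.95,0.06],[-0.0288,0.005,0.002,0,0,-2.95,0.06],[-0.029,0.0034,0.002,0,0,-2.95,0.06],[-0.0292,0.002,0.002,0,0,-2.95,0.06],[-0.0292,0,0.002,0,0,-2.95,0.06]])

```text
t: 16.0
eef_pos: [495.5, -330.0, 143.2]
orientation: [2.442, 1.975, 0.0]
wrist_force: [0.4, -0.1, -0.6]
opening: 59.6
```

Emit:
step_arm(increments=[[0,0,0,0,0,0,0.06],[0,0,0,0,0,0,0.06]])

```text
t: 16.2
eef_pos: [495.7, -328.9, 142.8]
orientation: [2.446, 1.97, 0.0]
wrist_force: [-0.3, -0.6, -0.8]
opening: 60.0
```

Run:
```python
from h import *
st()
w=snap('wrist','w16')
a=w['color'];cv2.imwrite('pics/c16.png',cv2.cvtColor(np.clip(a*1.3,0,255).astype(np.uint8),4))
for p in ([497.3,-329.1,51.3],[540.9,-338.4,46]): print(proj(w,p))
```

```text
t 16.20 p [ 495.7 -328.9  142.8] yaw 77.69 z [ 0. -0. -1.] F [-0.34 -0.59 -0.78] op 60.0 q6 -2.00
(np.float64(280.35515287299876), np.float64(217.81235258948718))
(np.float64(280.54782604956176), np.float64(259.3948348863466))
```

View pics/c16.png

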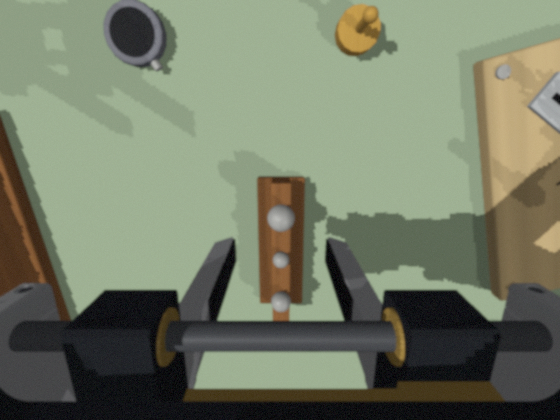

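Emit:
step_arm(increments=[[0.0003,0.0018,0.025,0,0,0,0.05],[0,0,0.025,0,0,0,0.05],[0,0,0.02,0,0,0,0.05],[0,0,0.01,0,0,0,0.05],[0,0,0,0,0,0,0.05]], squeeze=8)

```text
t: 16.75
eef_pos: [497.5, -327.9, 61.6]
orientation: [-2.443, -1.972, 0.001]
wrist_force: [1.1, -0.0, 0.1]
opening: 50.0
```

Run:
```python
from h import *
st()
w=snap('wrist','w17')
a=w['color'][150:350,150:410];a=cv2.resize(a,None,fx=2.5,fy=2.5,interpolation=3);cv2.imwrite('pics/c17.png',cv2.cvtColor(np.clip(a*1.3,0,255).astype(np.uint8),4))
print(proj(w,[497.6,-329,52]))
```

```text
t 16.75 p [ 497.5 -327.9   61.6] yaw 77.83 z [-0.001  0.001 -1.   ] F [ 1.09 -0.02  0.05] op 50.0 q6 -2.00
(np.float64(278.52847127131804), np.float64(254.97351165090774))
```

View pics/c17.png

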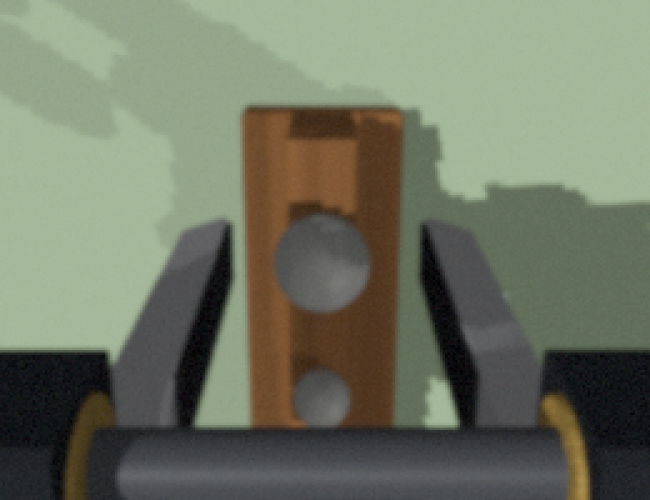

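Emit:
step_arm(increments=[[-0.001,0.0003,0.005,0,0,0,0.05],[0,0,0.0045,0,0,0,0.04],[0,0,0,0,0,0,0.03],[0,0,0,0,0,0,0.02],[0,0,0,0,0,0,0.02]])

```text
t: 17.3
eef_pos: [497.8, -329.8, 53.2]
orientation: [2.445, 1.972, 0.0]
wrist_force: [0.1, 0.3, 1.5]
opening: 24.4
```

Emit:
step_arm(increments=[[0,0,0,0,0,0,0.018],[0,0,0,0,0,0,0.018],[0,0,0,0,0,0,0.018]])

```text
t: 17.6
eef_pos: [497.7, -329.9, 53.1]
orientation: [2.445, 1.972, 0.0]
wrist_force: [-0.2, 2.0, 2.0]
opening: 24.2
```

Run:
```python
from h import *
st()
```

```text
t 17.60 p [ 497.7 -329.9   53.1] yaw 77.79 z [ 0. -0. -1.] F [-0.22  1.95  1.99] op 24.2 q6 -2.00
```

Emit:
step_arm(increments=[[0,0,-0.005,0,0,0,0.018],[0,0,-0.015,0,0,0,0.018],[0,0,-0.025,0,0,0,0.018],[0,0,-0.03,0,0,0,0.018],[0,0,-0.03,0,0,0,0.018]])

```text
t: 18.1
eef_pos: [497.5, -329.8, 160.0]
orientation: [2.445, 1.972, -0.0]
wrist_force: [0.5, 1.0, -0.1]
opening: 24.2
```

Run:
```python
from h import *
st()
w=snap('wrist','w18')
a=w['color'];cv2.imwrite('pics/c18.png',cv2.cvtColor(np.clip(a*1.3,0,255).astype(np.uint8),4))
plan([607.3,89.4,160],90,16,jaw=0.018)
```

```text
t 18.10 p [ 497.5 -329.8  160. ] yaw 77.79 z [ 0. -0. -1.] F [ 0.5   0.98 -0.06] op 24.2 q6 -2.00
[0.0271, 0.0011, 0.0003, 0, 0, np.float64(-0.76), 0.018]
[0.0271, 0.0014, 0.0003, 0, 0, np.float64(-0.76), 0.018]
[0.0271, 0.0018, 0.0003, 0, 0, np.float64(-0.76), 0.018]
[0.027, 0.0021, 0.0003, 0, 0, np.float64(-0.76), 0.018]
[0.027, 0.0025, 0.0003, 0, 0, np.float64(-0.76), 0.018]
[0.027, 0.0029, 0.0003, 0, 0, np.float64(-0.76), 0.018]
[0.0269, 0.0032, 0.0003, 0, 0, np.float64(-0.76), 0.018]
[0.0269, 0.0036, 0.0003, 0, 0, np.float64(-0.76), 0.018]
[0.0268, 0.0039, 0.0003, 0, 0, np.float64(-0.76), 0.018]
[0.0268, 0.0043, 0.0003, 0, 0, np.float64(-0.76), 0.018]
[0.0267, 0.0047, 0.0003, 0, 0, np.float64(-0.76), 0.018]
[0.0267, 0.005, 0.0003, 0, 0, np.float64(-0.76), 0.018]
[0.0266, 0.0054, 0.0003, 0, 0, np.float64(-0.76), 0.018]
[0.0265, 0.0057, 0.0003, 0, 0, np.float64(-0.76), 0.018]
[0.0264, 0.0061, 0.0003, 0, 0, np.float64(-0.76), 0.018]
[0.0264, 0.0064, 0.0003, 0, 0, np.float64(-0.76), 0.018]
```

View pics/c18.png

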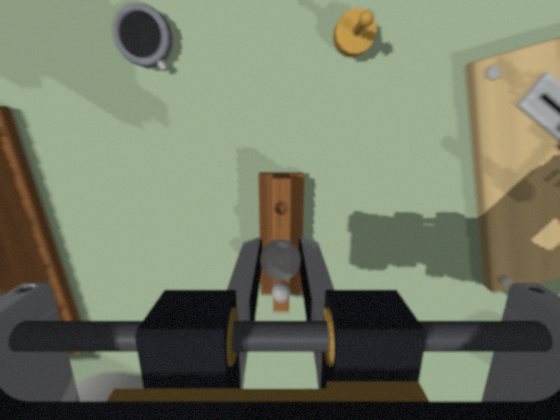

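Emit:
step_arm(increments=[[0.0271,0.0011,0,0,0,-0.76,0.018],[0.0271,0.0014,0,0,0,-0.76,0.018],[0.0271,0.0018,0,0,0,-0.76,0.018],[0.027,0.0021,0,0,0,-0.76,0.018],[0.027,0.0025,0,0,0,-0.76,0.018]])

```text
t: 18.65
eef_pos: [531.7, -197.6, 158.9]
orientation: [2.377, 2.053, 0.001]
wrist_force: [-0.1, -0.8, -0.7]
opening: 24.3
```

Emit:
step_arm(increments=[[0.027,0.0029,0,0,0,-0.76,0.018],[0.027,0.0032,0,0,0,-0.76,0.018],[0.027,0.0036,0,0,0,-0.76,0.018],[0.0268,0.0039,0,0,0,-0.76,0.018],[0.0268,0.0043,0,0,0,-0.76,0.018]])

```text
t: 19.15
eef_pos: [565.6, -66.0, 158.9]
orientation: [2.308, 2.13, 0.001]
wrist_force: [-0.3, 0.0, -1.1]
opening: 24.1
```

Emit:
step_arm(increments=[[0.0267,0.0047,0,0,0,-0.76,0.018],[0.0267,0.005,0,0,0,-0.76,0.018],[0.0266,0.0054,0,0,0,-0.76,0.018],[0.0265,0.0057,0,0,0,-0.76,0.018],[0.0264,0.006,0,0,0,-0.76,0.018]])

```text
t: 19.65
eef_pos: [599.5, 65.3, 158.9]
orientation: [2.236, 2.206, 0.001]
wrist_force: [-0.5, -0.7, -0.6]
opening: 24.9
```

Emit:
step_arm(increments=[[0.0264,0.0064,0.01,0,0,-0.76,0.018],[0,0,0.02,0,0,0,0.018],[0,0,0.01,0,0,0,0.018],[0,0,0,0,0,0,0.018],[0,0,0,0,0,0,0.018]])

```text
t: 20.15
eef_pos: [606.3, 90.0, 118.7]
orientation: [2.223, 2.219, 0.001]
wrist_force: [0.9, -0.3, 0.1]
opening: 24.2
```

Run:
```python
from h import *
st()
w=snap('wrist','w19')
a=w['color'][100:350,130:430];a=cv2.resize(a,None,fx=2.4,fy=2.4,interpolation=3);cv2.imwrite('pics/c19.png',cv2.cvtColor(np.clip(a*1.4,0,255).astype(np.uint8),4))
print(proj(w,[607.3,89.4,55]))
```

```text
t 20.15 p [606.3  90.  118.7] yaw 89.91 z [ 0.001 -0.    -1.   ] F [ 0.86 -0.28  0.09] op 24.2 q6 -1.48
(np.float64(279.4393420034689), np.float64(227.4667339050979))
```

View pics/c19.png

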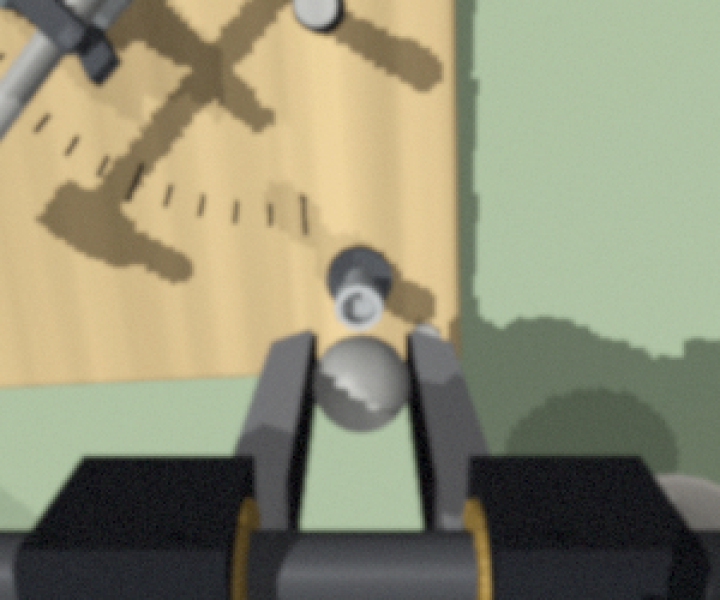

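Run:
```python
from h import *
w=load('w19'); print('cup',onz(w,279.2,227.9,55),'ball',onz(w,280.8,260,118.1), onz(load('w18'),281,260,159.4))
```

```text
cup [607.68051797  89.20091983  55.        ] ball [605.77784073  90.35787881 118.1       ] [ 497.08421282 -329.28607619  159.4       ]
```

Emit:
step_arm(increments=[[-0.001,0.0018,0.01,0,0,0,0.018],[0,0,0.015,0,0,0,0.018],[0,0,0.012,0,0,0,0.018],[0,0,0.007,0,0,0,0.018],[0,0,0,0,0,0,0.018]])

```text
t: 20.7
eef_pos: [607.2, 89.5, 72.3]
orientation: [-2.221, -2.219, 0.003]
wrist_force: [-0.3, -0.0, -0.6]
opening: 24.2
```

Run:
```python
from h import *
st()
w=snap('wrist','w20');d=snap('side','d20')
a=w['color'][150:350,180:380];a=cv2.resize(a,None,fx=2,fy=2,interpolation=3)
b=cv2.resize(d['color'][150:230,240:320],(400,400),interpolation=3)
cv2.imwrite('pics/c20.png',cv2.cvtColor(np.clip(np.hstack([a,b])*1.4,0,255).astype(np.uint8),4))
```

```text
t 20.70 p [607.2  89.5  72.3] yaw 89.95 z [-0.002 -0.    -1.   ] F [-0.35 -0.04 -0.58] op 24.2 q6 -1.48
```

View pics/c20.png

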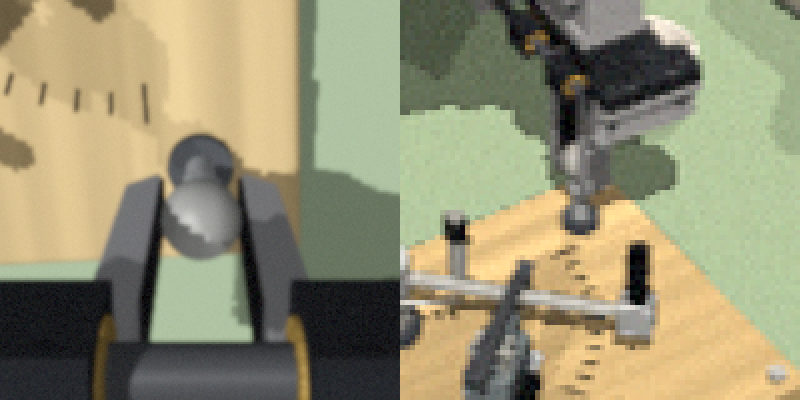

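Emit:
step_arm(increments=[[-0.0005,0.0005,0.002,0,0,0,0.018],[0,0,0.002,0,0,0,0.018],[0,0,0,0,0,0,0.018]])

```text
t: 21.1
eef_pos: [608.3, 89.1, 69.8]
orientation: [-2.222, -2.221, 0.0]
wrist_force: [0.7, 0.6, -1.5]
opening: 24.2
```

Emit:
step_arm(increments=[[0,0,0.001,0,0,0,0.018],[0,0,0,0,0,0,0.018]])

```text
t: 21.3
eef_pos: [608.4, 89.1, 68.8]
orientation: [2.222, 2.221, -0.0]
wrist_force: [0.2, -0.1, -0.9]
opening: 24.1
```

Run:
```python
from h import *
st()
```

```text
t 21.30 p [608.4  89.1  68.8] yaw 89.96 z [-0. -0. -1.] F [ 0.2  -0.14 -0.87] op 24.1 q6 -1.48
```

Emit:
step_arm(increments=[[0,-0.0004,0.001,0,0,0,0.018],[0,0,0,0,0,0,0.018]])

```text
t: 21.5
eef_pos: [607.9, 89.1, 67.7]
orientation: [-2.222, -2.221, 0.0]
wrist_force: [0.7, 0.3, -1.0]
opening: 24.2
```

Emit:
step_arm(increments=[[0,0,0.001,0,0,0,0.018],[0,0,0,0,0,0,0.018]])

```text
t: 21.7
eef_pos: [608.1, 89.1, 67.0]
orientation: [2.222, 2.22, 0.001]
wrist_force: [-0.8, -0.4, 0.6]
opening: 24.4
```

Run:
```python
from h import *
st()
```

```text
t 21.70 p [608.1  89.1  67. ] yaw 89.96 z [ 0.  0. -1.] F [-0.81 -0.36  0.64] op 24.4 q6 -1.48
```

Emit:
step_arm(increments=[[0,0,0.0006,0,0,0,0.018],[0,0,0,0,0,0,0.018]])

```text
t: 21.9
eef_pos: [608.3, 89.1, 66.7]
orientation: [2.222, 2.22, 0.001]
wrist_force: [1.5, -0.8, 4.0]
opening: 24.2
```

Run:
```python
from h import *
st()
```

```text
t 21.90 p [608.3  89.1  66.7] yaw 89.96 z [ 0.001  0.    -1.   ] F [ 1.5  -0.77  4.03] op 24.2 q6 -1.48
```

Emit:
step_arm(increments=[[0,0,-0.0003,0,0,0,0.018],[0,0,0,0,0,0,0.024],[0,0,0,0,0,0,0.026],[0,0,0,0,0,0,0.028],[0,0,0,0,0,0,0.03]])

```text
t: 22.4
eef_pos: [607.7, 89.1, 66.2]
orientation: [-2.222, -2.22, 0.001]
wrist_force: [0.4, -0.5, -0.2]
opening: 29.8
```

Run:
```python
from h import *
st()
w=snap('wrist','w21')
a=w['color'][150:350,180:380];a=cv2.resize(a,None,fx=3,fy=3,interpolation=3)
cv2.imwrite('pics/c21.png',cv2.cvtColor(np.clip(a*1.4,0,255).astype(np.uint8),4))
print(proj(w,[607.5,89.3,66]))
```

```text
t 22.40 p [607.7  89.1  66.2] yaw 89.96 z [-0.001 -0.    -1.   ] F [ 0.41 -0.54 -0.18] op 29.8 q6 -1.48
(np.float64(280.68682846574575), np.float64(260.82692940817066))
```

View pics/c21.png

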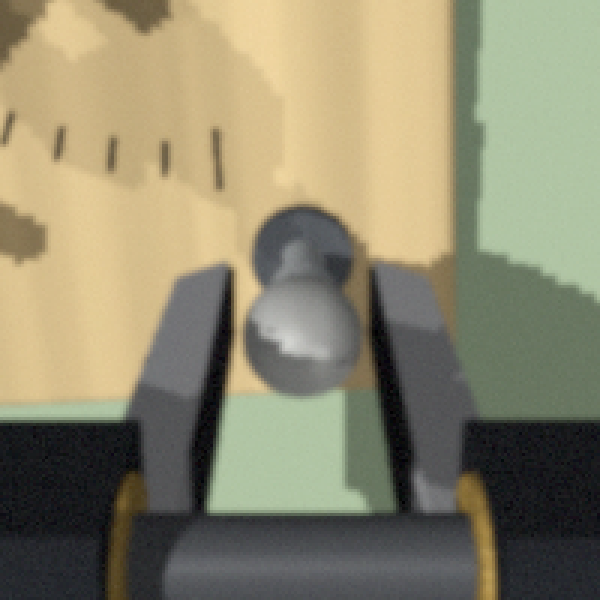

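Emit:
step_arm(increments=[[0,0,0,0,0,0,0.045],[0,0,0,0,0,0,0.05],[0,0,-0.01,0,0,0,0.05],[0,0,-0.03,0,0,0,0.05],[0,0,-0.04,0,0,0,0.05]])

```text
t: 22.95
eef_pos: [607.2, 89.0, 146.7]
orientation: [-2.221, -2.219, 0.003]
wrist_force: [0.2, 0.8, 0.0]
opening: 49.9
```

Emit:
step_arm(increments=[[0,0,-0.03,0,0,0,0.05],[0,0,0,0,0,0,0.05],[0,0,0,0,0,0,0.05]])

```text
t: 23.25
eef_pos: [608.0, 89.1, 177.2]
orientation: [2.222, 2.22, 0.001]
wrist_force: [-0.1, -0.3, -1.0]
opening: 50.1
```

Run:
```python
from h import *
st()
w=snap('wrist','w22');d=snap('side','d22');s=snap('scene','s22')
a=w['color'][0:300,80:380];a=cv2.resize(a,(400,400),interpolation=3)
b=cv2.resize(d['color'][150:260,220:330],(400,400),interpolation=3)
cv2.imwrite('pics/c22.png',cv2.cvtColor(np.clip(np.hstack([a,b])*1.4,0,255).astype(np.uint8),4))
print(proj(w,[607.5,89.3,66]),proj(d,[607.5,89.3,66]),proj(s,[607.5,89.3,66]))
```

```text
t 23.25 p [608.   89.1 177.2] yaw 89.96 z [ 0.001  0.    -1.   ] F [-0.12 -0.28 -1.03] op 50.1 q6 -1.48
(np.float64(280.384943031809), np.float64(209.52883709185178)) (np.float64(275.78400348659164), np.float64(182.82111899520035)) (np.float64(337.83784712480474), np.float64(200.7055094242547))
```

View pics/c22.png

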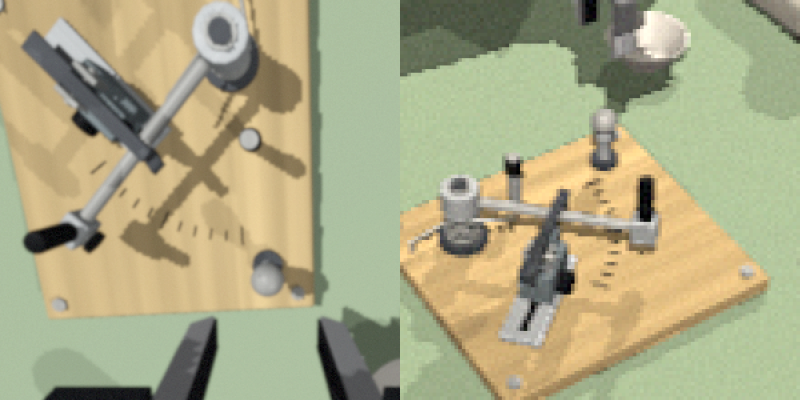

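View pics/s22.png

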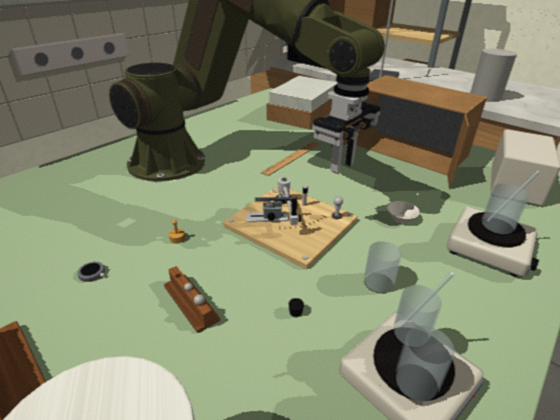

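```bash
python3 -c "
from h import *
st();print(arm.job_done())"
```

```text
t 23.40 p [607.5  89.  175.3] yaw 89.95 z [-0.002 -0.    -1.   ] F [-0.05 -0.42  0.09] op 50.0 q6 -1.48
the job is handed in; nothing more can be done
None
```

The launcher is cocked, the 25 mm ball is on its rest, and I handed the job in at 23.4 s. No verdict was reported.

- **Drawing back:** I pulled the arm by its peg with the fingers loosely around it, to about 0.84 rad. It touched the buffer at about 0.82 rad, and I pressed only about 3 N beyond the spring's pull. I did not feel the hook's bump separately.
- **Hooking:** As I eased forward, the pull faded to zero at about 0.79 rad by my estimate, so the hook was holding the arm. I then opened the fingers and lifted off.
- **Ball:** I moved the largest ball to the rest. It touched the cup with the tool at 66.7 mm, where I expected it.
- **Last checks:** After release, the wrist picture shows the ball within 1 px (about 1 mm) of the rest's measured point. The arm is still drawn back under the hook. The two spare balls and the other things look to be where they were, though I judged that by eye. The gripper is clear, with no significant force at the wrist.
- **Disagreements:** No check failed. The positions I measured from different views differed by 1–2 mm, in line with the calibration.

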